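# Shake the returned vial cases and void the empty ones

### The job

These vial cases came back as empty: pick each one up and shake it to feel whether a glass vial is still inside. Lay a case that still holds a vial flat in the steel tray, lid up and its red disc untouched; slide an empty one under the hand press until its red knock-out disc lies below the punch, push the knob fully down so that the disc is knocked in, then drop that case in the yellow waste bin. Leave the other things on the trolley standing where they are.

Things in the scene. Friction and masses are not known exactly. Their poses are not given: they have to be found in the camera images.
- case_1_mid (a point): Vial case: closed box that cannot be opened, 96 mm long (its x), 40 mm wide (y), 38 mm high (z), white with a blue lid; all cases look alike. The point is its centre, 19 mm above its underside. x points to the end with the red disc, z up out of the lid. Grasp it across its width, best near the end away from the disc.
- case_2_mid (a point): Centre of another vial case just like case_1. An empty case weighs 67 to 81 g. A vial left inside (24 mm thick, 44 mm long) adds 60 g; it is loose and can roll and slide some 45 mm, so it knocks on the walls when shaken. One or two of the cases still hold one, at most one vial each; it cannot be seen from outside.
- case_3_mid (a point): Centre of a third vial case just like case_1.
- case_4_mid (a point): Centre of a fourth vial case just like case_1; it may be absent.
- disc_1 (a joint): Red knock-out disc in the lid of case_1, 33 mm from the case's centre along its x, on its middle line: 11 mm across, 1 mm below the lid's surface, in a round hole 12 mm wide (too narrow for a finger). 0 = untouched, grows in m as it is pushed in, at most 0.0065; takes about 6 N and stays where it is pushed.
- disc_2 (a joint): Red knock-out disc in the lid of case_2, 33 mm from the case's centre along its x, on its middle line: 11 mm across, 1 mm below the lid's surface, in a round hole 12 mm wide (too narrow for a finger). 0 = untouched, grows in m as it is pushed in, at most 0.0065; takes about 6 N and stays where it is pushed.
- disc_3 (a joint): Red knock-out disc in the lid of case_3, 33 mm from the case's centre along its x, on its middle line: 11 mm across, 1 mm below the lid's surface, in a round hole 12 mm wide (too narrow for a finger). 0 = untouched, grows in m as it is pushed in, at most 0.0065; takes about 6 N and stays where it is pushed.
- disc_4 (a joint): Red knock-out disc in the lid of case_4, 33 mm from the case's centre along its x, on its middle line: 11 mm across, 1 mm below the lid's surface, in a round hole 12 mm wide (too narrow for a finger). 0 = untouched, grows in m as it is pushed in, at most 0.0065; takes about 6 N and stays where it is pushed.
- press: Grey hand press, fixed. Origin on the trolley top straight below the punch; x points from its open front (near the robot) to its column. Flat bed 12 mm above the trolley, 84 mm wide, from x = -97 to +60 mm. An arm 38 mm wide, underside 66 mm and top 102 mm above the trolley, reaches forward to x = -14 mm; column from x = 22 mm on.
- press_mouth (a point): Point on the press's bed at its x = -48 mm, where its two guide rails begin (8 mm high, flared at the mouth, 44 mm apart from x = -34 to +20 mm). A case slides in here along the press's x, disc end first. There is no stop at the right place: stop it when its disc is below the punch, within about 2 mm.
- plunger (a joint): The press's sprung plunger, straight down: 0 = up, 0.014 m = fully down. Spring 3 N at the top, 6 N at the bottom, plus the disc; it returns by itself. At rest the punch tip is 7 mm above the lid of a case lying on the bed, fully down 7 mm below that surface.
- punch_tip (a point): Lower end of the punch, a round pin 6 mm thick on the plunger; it moves with it.
- knob_top (a point): Top of the black mushroom knob on the plunger, 42 mm across, 142 mm above the trolley when up; press it straight down in the middle.
- return_tray: Shallow steel tray, fixed, 112 mm along its x, 170 mm along its y, walls 3 mm thick and 12 mm high; origin under its centre on the trolley top, floor 3 mm higher. Holds two cases side by side, lengthwise along x.
- waste_bin: Yellow open waste bin hung on the left edge of the trolley, fixed: 150 mm along x, 110 mm along y, walls 3 mm; origin under its centre, 30 mm below the trolley top; inner floor 3 mm and rim 78 mm above the origin.
- cotton_buds: Clear tub of cotton buds, 77 mm across, 80 mm high, a bystander; origin under its centre.
- dropper_a: Brown dropper bottle, 34 mm across, 102 mm high, a bystander beside the cotton buds; origin under its centre.
- dropper_b: A second brown dropper bottle like it, a bystander.
- tape: Black roll of tape lying flat, 59 mm across, 19 mm high, a bystander in front of the press that may be absent; origin under its centre.

How it is judged:
At the end, for the whole second after the job is handed in: every case that holds a vial lies in the steel tray, lid up (tilt under 0.15 rad), its disc pushed in by less than 1.5 mm; every empty case lies in the yellow bin with its disc pushed in by more than 4 mm; all at rest (((x of case_1_mid in the frame of waste_bin between -0.073 and 0.073 m and y of case_1_mid in the frame of waste_bin between -0.053 and 0.053 m and z of case_1_mid in the frame of waste_bin below 0.1 m and value of joint disc_1 above 0.004 m) or (x of case_1_mid in the frame of return_tray between -0.055 and 0.055 m and y of case_1_mid in the frame of return_tray between -0.083 and 0.083 m and z of case_1_mid in the frame of return_tray below 0.03 m and angle between case_1_mid's own z axis and vertical below 0.15 rad and value of joint disc_1 below 0.0015 m)) and ((x of case_1_mid in the frame of waste_bin between -0.073 and 0.073 m and y of case_1_mid in the frame of waste_bin between -0.053 and 0.053 m and z of case_1_mid in the frame of waste_bin below 0.1 m) or (x of vial_1 in the frame of return_tray between -0.056 and 0.056 m and y of vial_1 in the frame of return_tray between -0.085 and 0.085 m and z of vial_1 in the frame of return_tray below 0.05 m)) and x of vial_1 in the frame of return_tray between -0.056 and 0.056 m and y of vial_1 in the frame of return_tray between -0.085 and 0.085 m and z of each of vial_1, vial_2, vial_3 in the frame of return_tray below 0.05 m and linear speed of each of case_1, case_2, case_3, case_4 below 0.02 m/s and ((x of case_2_mid in the frame of waste_bin between -0.073 and 0.073 m and y of case_2_mid in the frame of waste_bin between -0.053 and 0.053 m and z of case_2_mid in the frame of waste_bin below 0.1 m and value of joint disc_2 above 0.004 m) or (x of case_2_mid in the frame of return_tray between -0.055 and 0.055 m and y of case_2_mid in the frame of return_tray between -0.083 and 0.083 m and z of case_2_mid in the frame of return_tray below 0.03 m and angle between case_2_mid's own z axis and vertical below 0.15 rad and value of joint disc_2 below 0.0015 m)) and ((x of case_2_mid in the frame of waste_bin between -0.073 and 0.073 m and y of case_2_mid in the frame of waste_bin between -0.053 and 0.053 m and z of case_2_mid in the frame of waste_bin below 0.1 m) or (x of vial_2 in the frame of return_tray between -0.056 and 0.056 m and y of vial_2 in the frame of return_tray between -0.085 and 0.085 m and z of vial_2 in the frame of return_tray below 0.05 m)) and x of vial_2 in the frame of return_tray between -0.056 and 0.056 m and y of vial_2 in the frame of return_tray between -0.085 and 0.085 m and ((x of case_3_mid in the frame of waste_bin between -0.073 and 0.073 m and y of case_3_mid in the frame of waste_bin between -0.053 and 0.053 m and z of case_3_mid in the frame of waste_bin below 0.1 m and value of joint disc_3 above 0.004 m) or (x of case_3_mid in the frame of return_tray between -0.055 and 0.055 m and y of case_3_mid in the frame of return_tray between -0.083 and 0.083 m and z of case_3_mid in the frame of return_tray below 0.03 m and angle between case_3_mid's own z axis and vertical below 0.15 rad and value of joint disc_3 below 0.0015 m)) and ((x of case_3_mid in the frame of waste_bin between -0.073 and 0.073 m and y of case_3_mid in the frame of waste_bin between -0.053 and 0.053 m and z of case_3_mid in the frame of waste_bin below 0.1 m) or (x of vial_3 in the frame of return_tray between -0.056 and 0.056 m and y of vial_3 in the frame of return_tray between -0.085 and 0.085 m and z of vial_3 in the frame of return_tray below 0.05 m)) and x of vial_3 in the frame of return_tray between -0.056 and 0.056 m and y of vial_3 in the frame of return_tray between -0.085 and 0.085 m and x of case_4_mid in the frame of waste_bin between -0.073 and 0.073 m and y of case_4_mid in the frame of waste_bin between -0.053 and 0.053 m and z of case_4_mid in the frame of waste_bin below 0.1 m and value of joint disc_4 above 0.004 m); the robot touches nothing.
It fails at once if one of the other things on the trolley is pushed over 3 cm away or tipped over (distance of any of cotton_buds, dropper_a, dropper_b, tape from where it was at the start of the episode above 0.03 m or angle between any of cotton_buds, dropper_a, dropper_b's own z axis and vertical above 0.5 rad).
It fails at once if a disc is knocked in away from the press, with something else than its punch ((value of joint disc_1 above 0.002 m and velocity of joint disc_1 above 0.01 m/s and horizontal distance between case_1_mid and punch_tip above 0.042 m and y of case_1_mid in the frame of waste_bin below -0.06 m) or (value of joint disc_2 above 0.002 m and velocity of joint disc_2 above 0.01 m/s and horizontal distance between case_2_mid and punch_tip above 0.042 m and y of case_2_mid in the frame of waste_bin below -0.06 m) or (value of joint disc_3 above 0.002 m and velocity of joint disc_3 above 0.01 m/s and horizontal distance between case_3_mid and punch_tip above 0.042 m and y of case_3_mid in the frame of waste_bin below -0.06 m) or (value of joint disc_4 above 0.002 m and velocity of joint disc_4 above 0.01 m/s and horizontal distance between case_4_mid and punch_tip above 0.042 m and y of case_4_mid in the frame of waste_bin below -0.06 m)).
Of case_4, tape only 1 to 2 are there at a start; the rules pass over those that are not, and their reading is None.
Of vial_1, vial_2, vial_3 only 1 to 2 are there at a start; the rules pass over those that are not, and their reading is None.
At some moment in a run one of case_1, case_2, case_3, case_4 may be knocked a few centimetres aside while the robot is not near it.
It also fails if it takes over 210 s, if anything falls off the work surface, if the arm or the gripper's body presses on something with over 40 N, if the wrist force passes 120 N, or if a joint passes its speed limit or range.

### The arm

A 6-joint arm with a two-finger parallel gripper is mounted at the origin on a cart in front of the work surface, level with it; the furniture and walls round the work are solid. World frame = base frame: x ahead of the robot, y to its left, z up, the work surface at z = 0. Lengths are in m, angles in rad, forces in N, time in s.
With the tool pointing down it reaches from about 0.3 to 0.775 m from the base axis. Payload 14.6 kg.
Tool frame: the origin (TCP) lies on the mounting face of the last link; the fingertips stand 199 mm ahead of it and the grasp point (between the pads) lies 180 mm ahead of it; z points along the fingers, y is the direction in which the jaws open and shut (so a half turn about z gives the same grasp; the last joint's range is limited). The gripper opens to 94 mm and grips with 3 to 60 N. Pads are 16 mm wide; open, the fingers measure 119 mm over their backs; the gripper's body (75 mm by 177 mm) begins 78 mm behind the grasp point.
Start: joints at [1.275, 0.3, 1.521, -0, 1.321, -0.067], TCP at [0.125, 0.536, 0.405] pointing down, gripper open.
Joint ranges: [-3.03, 3.03], [-0.79, 2.21], [0.23, 2.52], [-1.04, 4.18], [0, 3.07], [-2.55, 2.55]. Speed limits (rad/s): [2.22, 2.22, 2.57, 3.14, 3.14, 3.14].

### API

Orientations are given as [roll, pitch, yaw] about the fixed x, y, z axes, in that order (R = Rz(yaw) Ry(pitch) Rx(roll)).
In Python, from station import sensors, vision, job gives the robot as it stands. The module is installed in compiled form; this text tells all that it offers.
- The arm moves only by the tool arm_command, never from a script. Its argument "plan" is one flat list of numbers, 5 for each row, row after row: the closure, from -1 (fully open) to 1 (shut), so that 0 is half open, then the shift along the world's x, y, z scaled (see below), then the turn about the world's z scaled (see below). A call has 1 to 20 rows; each row is the pose to reach, as a shift and turn from the pose commanded when the call began; what a row does not reach only later rows make up. The controller multiplies each number of a shift by 400 mm and each number of a turn by 120 degrees. A row lasts 1/10 s, in which the tool goes at most 50 mm and 8.59 degrees, less where a joint would pass 70% of its speed; a pose out of reach is approached as far as the arm can. A call with a number of a shift or a turn outside -1 to 1 is refused whole. A call with a gripper value outside its range is refused whole. The fingers move at their own pace and stop on an object; "newtons" is the grip in N (left out, the last holds). Time passes only in rows, so rows that repeat a pose let the fingers close. It gives the time, the measured TCP pose, the force and the opening at its end, in the units of the state.
- sensors.get_obs(): the state, without advancing time (a new reading comes with each control period).
- vision.camera(name): name is "scene" or "top" or "wrist"; returns the picture (420x560x3 uint8, blue, green, red); there is no depth.
- vision.camera_params(name): a dict with "intrinsics" (3x3 intrinsics, pixels), "rvec" (rotation vector, rad) and "tvec" (3), from world to camera coordinates, as OpenCV has them. Camera axes: x right, y down, z forward; pixel columns grow to the right and rows downward; lengths in m; the calibration is good to about 2 mm. A picture is of the moment at which its call begins: read the wrist's pose just before it. camera_params takes no time and is no camera call; for the wrist camera it gives the pose at the moment of the call.
- job.hand_in(): hands the job in, once; it reports no verdict.
Trained networks look in the newest picture that a camera, given by its name, has taken for a name from the list of things; names that differ only in an ending like _2 or _b are one class to them, and where a whole thing is asked for, a point or a joint stands for the part that bears it (a point fixed in the world has none). Each returns a list of dicts, best first, with "confidence" (0 to 1); they miss things now and then, are a little off and sometimes report something else, mostly with a low value. They report only what shows in the picture. A call takes as long as a camera call.
- vision.search_frame(name, camera): "at" ([row, column] in pixels, amid what is visible of it).
- vision.silhouettes(name, camera): "mask" (420x560 bool, what is visible of it) and "at" ([row, column] in pixels, amid what is visible of it).
- vision.pinpoint(name, camera): "at" ([row, column] in pixels: a listed point, or the origin of a listed thing).
The state is a dict: "time_s": time; "qpos": joint angles; "joint_vel": joint speeds; "tau": joint torques, N m; "ee_pos": TCP position; "eef_rot": TCP orientation; "force": force on the tool from outside, world axes, zero at the start; "moment": the same for the moment, N m; "grip_width": finger opening in m.
Only numpy, scipy, OpenCV 4.12 (cv2) and the standard library are available. Lean on these libraries where they do the work, as an engineer would, in place of code of your own. Each camera call takes 0.05 s, during which the arm holds its last target.

## Working session

There is one attempt and no reset: what is moved stays moved. The work goes in short steps, Python scripts to look and compute and a tool call to move; the robot and the scene stay as the last step left them, time stands still between calls to the robot, and variables do not carry over. Pictures are saved under pics/ and viewed, and the job is handed in when it is done.

Besides the shell and the picture viewer there is one more tool, called as name(argument=value, ...), one argument or row to a line, values as JSON. arm_command: Moves the arm, as the interface text tells. Its arguments: {"type":"object","properties":{"plan":{"type":"array"},"newtons":{"type":"number"}},"required":["plan"]}

```bash
mkdir -p pics
python3 - <<'E'
from station import sensors, vision, job
import cv2,numpy as np
o=sensors.get_obs();print(o)
for c in ("top","scene","wrist"):
    im=vision.camera(c);cv2.imwrite(f"pics/{c}0.png",im)
    p=vision.camera_params(c);print(c,p)
E
```

```text
{'time_s': 0.0, 'qpos': array([ 1.27538910e+00,  3.00496443e-01,  1.52159229e+00, -3.31273513e-05,
        1.32070712e+00, -6.65779934e-02]), 'joint_vel': array([ 8.18810198e-04, -1.66356625e-03, -7.97614467e-04,  6.04281978e-04,
        3.61659100e-04,  5.83685466e-05]), 'tau': array([ 1.93294109e-03, -5.31817031e+01, -3.52729869e+01,  7.09522306e-02,
        2.45203811e-02, -1.67650287e-04]), 'ee_pos': array([0.12474478, 0.53563457, 0.40406755]), 'eef_rot': array([-3.14038998e+00, -4.80321514e-05,  2.91277161e+00]), 'force': array([-0.98828329, -0.71128535, -0.42759365]), 'moment': array([0.03324329, 0.05299035, 0.01537229]), 'grip_width': 0.09384508715713716}
top {'intrinsics': array([[414.78384367,   0.        , 282.12386372],
       [  0.        , 414.78384367, 209.66764669],
       [  0.        ,   0.        ,   1.        ]]), 'rvec': array([ 2.16363322, -2.11673444,  0.16116572]), 'tvec': array([0.1001709 , 0.52607629, 1.07648783])}
scene {'intrinsics': array([[521.87501716,   0.        , 276.85206082],
       [  0.        , 521.87501716, 203.56425148],
       [  0.        ,   0.        ,   1.        ]]), 'rvec': array([ 2.16498083, -0.81097556,  0.3855108 ]), 'tvec': array([-0.31864892,  0.32627167,  0.95280115])}
wrist {'intrinsics': array([[293.06381212,   0.        , 285.55107773],
       [  0.        , 293.06381212, 209.69377508],
       [  0.        ,   0.        ,   1.        ]]), 'rvec': array([-2.30361213, -1.83093754, -0.22125006]), 'tvec': array([-0.54884231, -0.02546808,  0.39038504])}
```

View pics/top0.png

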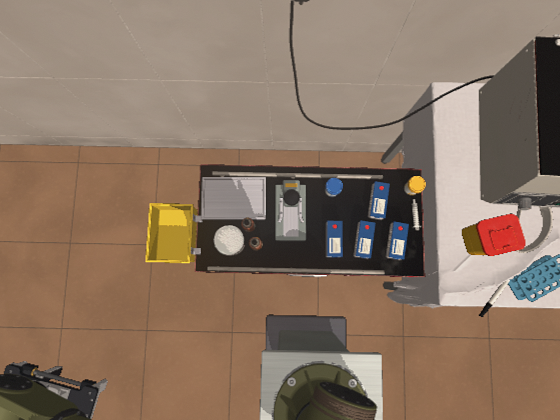

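View pics/scene0.png

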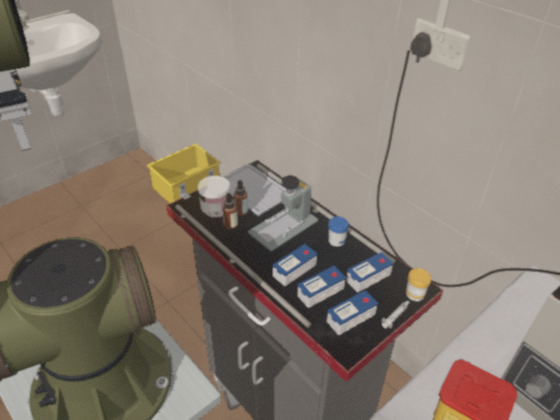

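View pics/wrist0.png

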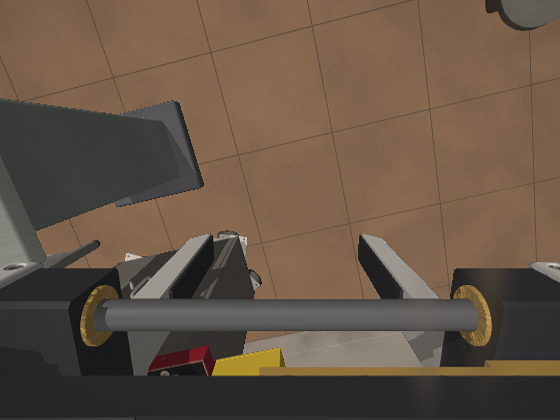

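Four cases (about columns 335–398, rows 200–240 in top view), press at column 291, tray top left, bin left at column 170, and no tape.

```bash
cat > h.py <<'E'
from station import sensors, vision, job
import cv2,numpy as np
def P(c):
    p=vision.camera_params(c);R=cv2.Rodrigues(p['rvec'])[0];return p['intrinsics'],R,np.array(p['tvec'])
def unproj(c,at,z,p=None):
    K,R,t=p or P(c)
    C=-R.T@t; d=R.T@np.linalg.inv(K)@np.array([at[1],at[0],1.])
    return C+d*(z-C[2])/d[2]
def proj(c,X,p=None):
    K,R,t=p or P(c); q=K@(R@np.asarray(X,float)+t); return q[[1,0]]/q[2]
def rects(c,name,z,p=None):
    """min-area rect of masks, projected to plane z"""
    out=[]
    for m in vision.silhouettes(name,c):
        out.append(m)
    return out
E
python3 - <<'E'
from h import *
np.set_printoptions(precision=4,suppress=True)
vision.camera("top")
for n,z in [("case_1_mid",.019),("disc_1",.037),("punch_tip",.064),("knob_top",.142),("press",0),("press_mouth",.012),("return_tray",0),("waste_bin",-.03),("cotton_buds",0),("dropper_a",0),("tape",0)]:
    f=vision.pinpoint if not n.startswith("disc") else vision.search_frame
    for d in f(n,"top"):
        print(n,round(d['confidence'],2),np.round(d['at'],1),unproj("top",d['at'],z)[:2])
im=vision.camera("top");cv2.imwrite("pics/top1.png",cv2.resize(im[150:290,140:440],(780,364),interpolation=cv2.INTER_CUBIC))
p=P("top");print("cam",-p[1].T@p[2]);p=P("scene");print("cam",-p[1].T@p[2])
E
```

```text
case_1_mid 0.84 [240.7 328.1] [ 0.4446 -0.0148]
disc_1 0.5 [212.3 288.4] [0.5175 0.0946]
knob_top 0.58 [197.4 292. ] [0.5391 0.0876]
press 0.6 [207.7 290.1] [0.5361 0.0897]
press 0.5 [197.7 288.2] [0.5643 0.0956]
press_mouth 0.79 [223.1 289.4] [0.4912 0.091 ]
return_tray 0.6 [200.5 237.8] [0.5533 0.2366]
waste_bin 0.75 [235.7 177.9] [0.4534 0.4061]
cotton_buds 0.87 [239.3 228.8] [0.444  0.2573]
cotton_buds 0.19 [198.8 290.4] [0.5613 0.0894]
dropper_a 0.59 [226.  247.4] [0.4821 0.2072]
dropper_a 0.56 [245.9 253.2] [0.4273 0.1893]
tape 0.19 [245.6 254.1] [0.4282 0.1868]
cam [0.3533 0.1065 1.1443]
cam [-0.1039 -0.5869  0.8721]
```

Run:
```python
from h import *
np.set_printoptions(precision=4,suppress=True)
vision.camera("scene")
for n,z in [("case_1_mid",.019),("punch_tip",.064),("knob_top",.142),("press",0),("return_tray",0),("waste_bin",-.03),("cotton_buds",0),("dropper_a",0)]:
    for d in vision.pinpoint(n,"scene"):
        print(n,round(d['confidence'],2),np.round(d['at'],1),unproj("scene",d['at'],z)[:2])
```

```text
case_1_mid 0.97 [263.2 297.9] [ 0.4591 -0.0309]
case_1_mid 0.28 [310.9 350.2] [ 0.45   -0.1957]
knob_top 0.58 [177.2 291.7] [0.5486 0.0921]
press 0.77 [220.5 290.5] [0.5554 0.0978]
return_tray 0.61 [188.6 254.4] [0.5671 0.2522]
return_tray 0.27 [176.1 290.1] [0.6755 0.2306]
waste_bin 0.87 [187.4 188.3] [0.4561 0.403 ]
cotton_buds 0.57 [208.6 217.1] [0.4446 0.2517]
dropper_a 0.85 [226.5 229.8] [0.4287 0.1782]
dropper_a 0.81 [211.5 240.7] [0.483  0.2041]
```

View pics/top1.png

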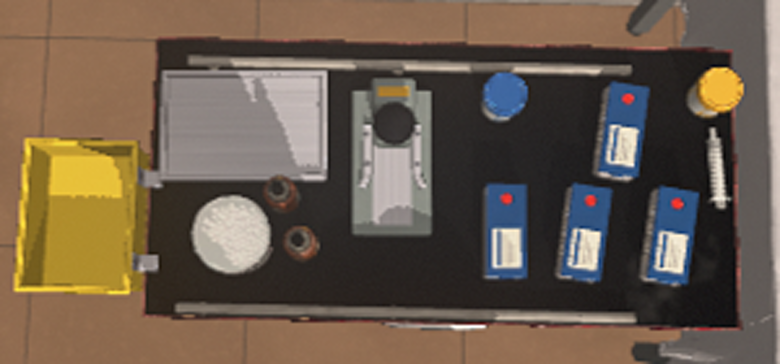

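```bash
cat >> h.py <<'E'
def cases(c,im=None,p=None,z=.038,minpx=100):
    """blue-lid minAreaRects + red disc -> list of (center xy, yaw of x axis, size)"""
    if im is None: p=P(c); im=vision.camera(c)
    hsv=cv2.cvtColor(im,cv2.COLOR_BGR2HSV)
    blue=cv2.inRange(hsv,(100,120,60),(125,255,255))
    red=cv2.inRange(hsv,(0,150,120),(8,255,255))|cv2.inRange(hsv,(170,150,120),(180,255,255))
    n,l,s,ce=cv2.connectedComponentsWithStats(cv2.morphologyEx(blue,cv2.MORPH_CLOSE,np.ones((3,3))))
    out=[]
    for i in range(1,n):
        if s[i,4]<minpx: continue
        ct=np.vstack(cv2.findContours((l==i).astype(np.uint8),cv2.RETR_EXTERNAL,cv2.CHAIN_APPROX_NONE)[0])[:,0]
        w=np.array([unproj(c,(v,u),z,p)[:2] for u,v in ct])
        r=cv2.minAreaRect((w*1000).astype(np.float32))
        hull=cv2.fillPoly(np.zeros(im.shape[:2],np.uint8),[cv2.convexHull(ct)],1)
        rr=np.argwhere((red>0)&(hull>0))
        disc=unproj(c,rr.mean(0),z-.001,p)[:2] if len(rr)>3 else None
        bx=cv2.boxPoints(r)/1000; e=[bx[1]-bx[0],bx[2]-bx[1]]; a=max(e,key=np.linalg.norm)
        cen=np.array(r[0])/1000
        if disc is not None and a@(disc-cen)<0: a=-a
        out.append(dict(c=cen,yaw=np.arctan2(a[1],a[0]),size=sorted(r[1]),disc=disc))
    return out
def show(c,name,crop=None,sc=1):
    im=vision.camera(c)
    if crop: im=im[crop[0]:crop[1],crop[2]:crop[3]]
    cv2.imwrite("pics/"+name,cv2.resize(im,None,fx=sc,fy=sc,interpolation=cv2.INTER_CUBIC))
E
python3 - <<'E'
from h import *
np.set_printoptions(precision=4,suppress=True)
for c in("top","scene"):
  print(c)
  for d in cases(c): print(d)
E
```

```text
top
{'c': array([ 0.5925, -0.0281]), 'yaw': np.float32(0.005861889), 'size': [43.595760345458984, 44.562904357910156], 'disc': None}
{'c': array([ 0.558, -0.152]), 'yaw': np.float32(-0.14379527), 'size': [40.62582778930664, 97.83638763427734], 'disc': array([ 0.5915, -0.156 ])}
{'c': array([ 0.4497, -0.0313]), 'yaw': np.float32(0.005126066), 'size': [37.59401321411133, 93.97084045410156], 'disc': array([ 0.4834, -0.0298])}
{'c': array([ 0.4501, -0.1121]), 'yaw': np.float32(-0.13498455), 'size': [40.44737243652344, 97.37159729003906], 'disc': array([ 0.4831, -0.1164])}
{'c': array([ 0.4491, -0.2009]), 'yaw': np.float32(-0.15395422), 'size': [41.31608581542969, 97.1974868774414], 'disc': array([ 0.4824, -0.2053])}
scene
{'c': array([ 0.6027, -0.015 ]), 'yaw': np.float32(0.49629056), 'size': [37.59101104736328, 49.22795104980469], 'disc': None}
{'c': array([ 0.4753, -0.0285]), 'yaw': np.float32(0.0018880307), 'size': [38.81768798828125, 46.62458419799805], 'disc': array([ 0.4836, -0.0289])}
{'c': array([ 0.4692, -0.1139]), 'yaw': np.float32(-0.13791224), 'size': [38.425113677978516, 57.15187072753906], 'disc': array([ 0.4831, -0.1164])}
{'c': array([ 0.4746, -0.2033]), 'yaw': np.float32(-0.15223552), 'size': [38.81331253051758, 43.304466247558594], 'disc': array([ 0.4823, -0.2054])}
```

arm_command(
  plan=[-0.3,0.34,-0.5,0,0.05,-0.3,0.69,-0.99,0,0.109,-0.3,0.69,-0.99,0,0.109,-0.3,0.69,-0.99,0,0.109,-0.3,0.69,-0.99,0,0.109,-0.3,0.69,-0.99,0,0.109,-0.3,0.69,-0.99,0,0.109,-0.3,0.69,-0.99,0,0.109,-0.3,0.69,-0.99,0,0.109,-0.3,0.69,-0.99,0,0.109,-0.3,0.69,-0.99,0,0.109,-0.3,0.69,-0.99,0,0.109,-0.3,0.69,-0.99,0,0.109,-0.3,0.69,-0.99,0,0.109],
)

```text
time_s: 2.75
ee_pos: [0.4003, 0.1405, 0.4047]
eef_rot: [3.142, 0.0, -3.14]
force: [0.4, -0.3, -0.2]
grip_width: 0.0611
```

Run:
```python
from h import *
np.set_printoptions(precision=4,suppress=True)
o=sensors.get_obs();print(o['time_s'],o['ee_pos'],o['eef_rot'],o['qpos'])
p=P("wrist");print("cam off",-p[1].T@p[2]-o['ee_pos'],p[1])
show("wrist","w1.png")
```

```text
2.75 [0.4003 0.1405 0.4047] [ 3.1415  0.0001 -3.1405] [ 0.2512  0.0149  1.8508  0.0001  1.2758 -1.3207]
cam off [-0.0697 -0.0006 -0.02  ] [[-0.0021  1.     -0.0007]
 [ 0.9707  0.0022  0.2401]
 [ 0.2401 -0.0002 -0.9707]]
```

View pics/w1.png

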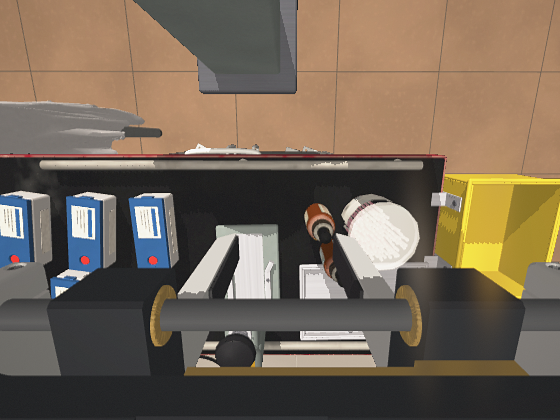

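arm_command(
  plan=[-0.3,0.5,0,0,0,-0.3,0.5,0,0,0,-0.3,0.5,0,0,0,-0.3,0.5,0,0,0,-0.3,0.5,0,0,0,-0.3,0.5,0,0,0,-0.3,0.5,0,0,0,-0.3,0.5,0,0,0],
)

```text
time_s: 3.6
ee_pos: [0.5996, 0.1401, 0.4058]
eef_rot: [3.141, 0.001, -3.141]
force: [-0.8, -0.1, -0.2]
grip_width: 0.0612
```

Run:
```python
from h import *
np.set_printoptions(precision=4,suppress=True)
o=sensors.get_obs();print(o['time_s'],o['ee_pos'],o['eef_rot'])
p=P("wrist")
im=vision.camera("wrist");cv2.imwrite("pics/w2.png",im)
for n,z in [("punch_tip",.057),("knob_top",.142),("press",0),("press_mouth",.012),("return_tray",0),("waste_bin",-.03),("cotton_buds",0),("dropper_a",0)]:
    for d in vision.pinpoint(n,"wrist"):
        print(n,round(d['confidence'],2),np.round(d['at'],1),unproj("wrist",d['at'],z,p)[:2])
cv2.imwrite("pics/w2z.png",cv2.resize(im[130:260,120:320],(800,520),interpolation=cv2.INTER_CUBIC))
```

```text
3.6 [0.5996 0.1401 0.4058] [ 3.1414  0.0014 -3.1413]
knob_top 0.62 [152.4 225. ] [0.5424 0.09  ]
knob_top 0.25 [105.3 243.1] [0.506 0.106]
press 0.91 [144.9 245.1] [0.5401 0.0874]
press_mouth 0.6 [107.4 244.8] [0.4955 0.09  ]
return_tray 0.71 [159.1 371.8] [0.558  0.2515]
waste_bin 0.68 [ 79.8 489.2] [0.4568 0.4072]
cotton_buds 0.57 [ 58.3 376.2] [0.4383 0.2481]
dropper_a 0.84 [ 97.  341.7] [0.4821 0.2088]
dropper_a 0.69 [ 55.2 321.4] [0.435  0.1822]
```

View pics/w2.png

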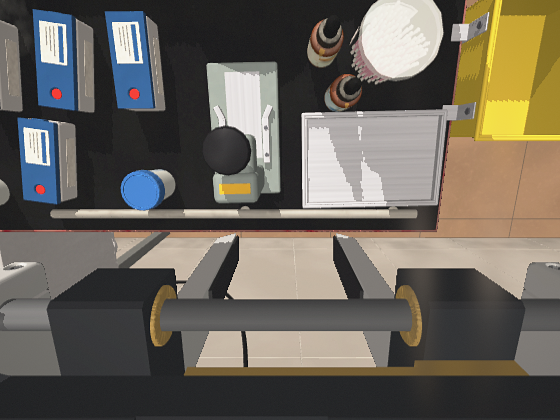

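View pics/w2z.png

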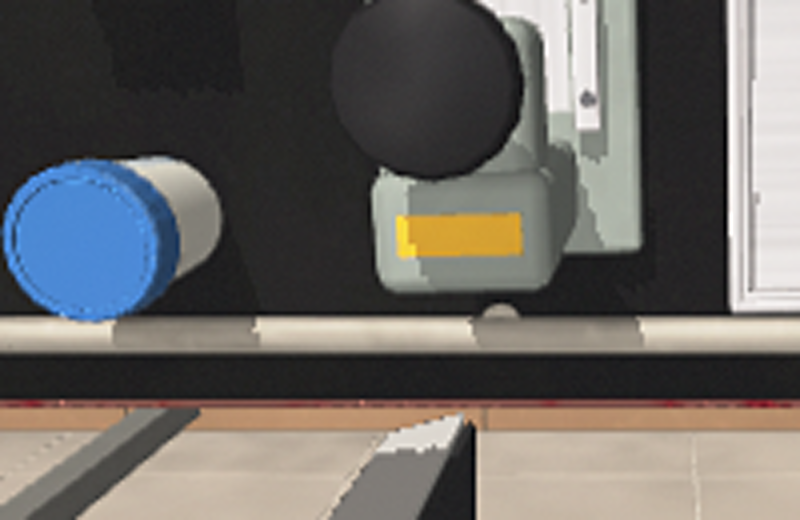

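Run:
```python
from h import *
im=cv2.imread("pics/w2.png")
cv2.imwrite("pics/w2p.png",cv2.resize(im[50:210,190:300],(550,800)[::1] if 0 else (412,600),interpolation=cv2.INTER_CUBIC))
cv2.imwrite("pics/w2t.png",cv2.resize(im[95:225,290:460],(800,612),interpolation=cv2.INTER_CUBIC)[:600])
```

```text
(no output)
```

View pics/w2p.png

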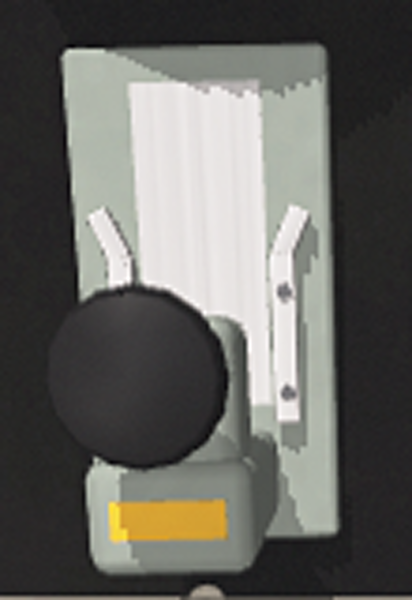

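View pics/w2t.png

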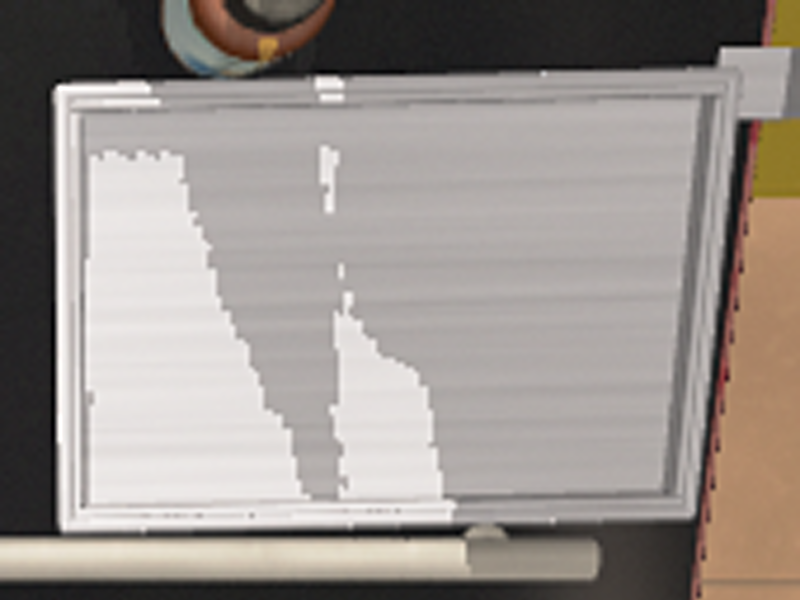

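Run:
```python
from h import *
np.set_printoptions(precision=4,suppress=True)
p=P("wrist")
print(sensors.get_obs()['time_s'])
def w(u,v,z): return unproj("wrist",(v,u),z,p)[:2]
s=110/412
q=lambda a,b,z:w(190+a*s-.4,50+b*s-.4,z)
for n,a,b,z in [("FL",65,50,.012),("FR",326,45,.012),("BR",340,535,.012),("strFL",130,85,.0125),("strFR",262,82,.0125),("strBR",268,400,.0125),("railR1",272,255,.02),("railR2",278,418,.02),("railL1",132,258,.02),("lblL",128,500,.13),("knobc",139,377,.138)]: print(n,q(a,b,z))
s2=170/800
t=lambda a,b:w(290+a*s2-.4,95+b*s2-.4,.012)
for a,b in [(55,88),(740,70),(693,518),(62,530)]: print("tray",t(a,b))
```

```text
4.05
FL [0.447  0.0472]
FR [0.4456 0.1285]
BR [0.6002 0.1322]
strFL [0.4572 0.0671]
strFR [0.4563 0.1084]
strBR [0.5543 0.1084]
railR1 [0.5085 0.1111]
railR2 [0.5597 0.1121]
railL1 [0.5094 0.0666]
lblL [0.57   0.0849]
knobc [0.5415 0.0904]
tray [0.5029 0.1579]
tray [0.4984 0.3336]
tray [0.6163 0.3362]
tray [0.6198 0.1614]
```

arm_command(
  plan=[-0.3,-0.45,-0.42,-0.2,0,-0.3,-0.454,-0.4265,-0.2,0,-0.3,-0.454,-0.4265,-0.2,0,-0.3,-0.454,-0.4265,-0.2,0,-0.3,-0.454,-0.4265,-0.2,0,-0.3,-0.454,-0.4265,-0.2,0,-0.3,-0.454,-0.4265,-0.2,0,-0.3,-0.454,-0.4265,-0.2,0,-0.3,-0.454,-0.4265,-0.2,0,-0.3,-0.454,-0.4265,-0.2,0],
)

```text
time_s: 5.05
ee_pos: [0.4198, -0.0303, 0.3248]
eef_rot: [-3.142, 0.0, -3.141]
force: [-0.0, 0.7, -0.0]
grip_width: 0.0609
```

```bash
cat >> h.py <<'E'
def ft(n=16,cam="top"):
    F=[];M=[];T=[]
    for i in range(n):
        o=sensors.get_obs();F.append(o['force']);M.append(o['moment']);T.append(o['tau']);vision.camera(cam)
    F,M,T=map(np.array,(F,M,T))
    np.set_printoptions(precision=4,suppress=True)
    print("t",o['time_s'],"pos",o['ee_pos'],"yaw",o['eef_rot'][2],"w",o['grip_width'])
    print("F",F.mean(0),"sd",F.std(0));print("M",M.mean(0),"sd",M.std(0));print("tau",T.mean(0),"sd",T.std(0))
    return F,M
E
python3 - <<'E'
from h import *
ft(16)
for d in cases("top"): print(d)
E
```

```text
t 5.8 pos [ 0.4191 -0.031   0.3247] yaw 3.1410513741562225 w 0.06060650529325432
F [-0.0868  0.0026  0.0577] sd [0.4568 0.6869 0.6539]
M [ 0.0174  0.0055 -0.0026] sd [0.0261 0.0252 0.0285]
tau [  0.0343 -37.4228 -31.28    -0.0235   0.0719   0.004 ] sd [0.0532 0.0648 0.0517 0.0008 0.0009 0.0043]
{'c': array([ 0.5936, -0.0289]), 'yaw': np.float32(-1.0821464), 'size': [43.01170349121094, 44.431663513183594], 'disc': None}
{'c': array([ 0.558, -0.152]), 'yaw': np.float32(-0.14379527), 'size': [40.62582778930664, 97.83638763427734], 'disc': array([ 0.5915, -0.156 ])}
{'c': array([ 0.4492, -0.207 ]), 'yaw': np.float32(-0.024281109), 'size': [37.55759811401367, 100.5433120727539], 'disc': array([ 0.4824, -0.2053])}
```

arm_command(
  plan=[-0.3,0,0,-0.294,0,-0.3,0,0,-0.294,0,-0.3,0,0,-0.294,0,-0.3,0,0,-0.294,0,-0.3,0,0,-0.294,0,1,0,0,-0.294,0,1,0,0,-0.294,0,1,0,0,-0.294,0,1,0,0,-0.294,0,1,0,0,-0.294,0,1,0,0,-0.294,0,1,0,0,-0.2,0,1,0,0,-0.1,0,1,0,0,0,0,1,0,0,0,0,1,0,0,0,0,1,0,0,0,0],
  newtons=20,
)

```text
time_s: 7.6
ee_pos: [0.4189, -0.0309, 0.3235]
eef_rot: [3.141, -0.002, 3.141]
force: [-0.8, -0.7, -0.2]
grip_width: 0.04
```

Run:
```python
from h import *
ft(16)
```

```text
t 8.35 pos [ 0.4191 -0.0309  0.3247] yaw 3.1411138905652862 w 0.03984223601437907
F [-0.2077 -0.2311 -0.6338] sd [0.5615 0.376  0.5622]
M [ 0.006   0.0309 -0.0028] sd [0.0282 0.0385 0.03  ]
tau [  0.0042 -37.8916 -31.5337  -0.0209   0.0455  -0.0001] sd [0.0087 0.4049 0.1846 0.0001 0.0038 0.    ]
```

arm_command(
  plan=[1,0.08,0,0,0,1,-0.04,0,0,0,1,0.08,0,0,0,1,-0.04,0,0,0,1,0.08,0,0,0,1,0,0,0,0,1,0,0,0,0,1,0,0,0,0,1,0,0,0,0],
)

```text
time_s: 9.3
ee_pos: [0.4194, -0.0309, 0.3255]
eef_rot: [-3.141, 0.002, 3.141]
force: [0.2, 1.0, -0.7]
grip_width: 0.0398
```

Run:
```python
from h import *
T=[]
for i in range(16):
    o=sensors.get_obs();T.append(np.r_[o['tau'][1:5],o['force'][2],o['moment'][1]]);vision.camera("top")
np.set_printoptions(precision=3,suppress=True);T=np.array(T);print(T);print(np.median(T,0))
```

```text
[[-37.257 -31.169  -0.022   0.051  -0.73    0.089]
 [-37.482 -31.415  -0.021   0.044  -0.908   0.04 ]
 [-37.63  -31.546  -0.021   0.042  -0.959  -0.001]
 [-37.723 -31.604  -0.021   0.042  -0.519   0.033]
 [-37.778 -31.623  -0.021   0.043  -0.536   0.039]
 [-37.805 -31.62   -0.021   0.044  -0.391   0.048]
 [-37.816 -31.608  -0.021   0.045  -0.252  -0.012]
 [-37.816 -31.593  -0.021   0.046  -0.643   0.024]
 [-37.81  -31.579  -0.021   0.046  -1.955   0.03 ]
 [-37.803 -31.565  -0.021   0.047  -0.925   0.043]
 [-37.791 -31.555  -0.021   0.047  -0.565   0.069]
 [-37.783 -31.546  -0.021   0.047  -0.454   0.034]
 [-37.773 -31.539  -0.021   0.048  -0.2     0.034]
 [-37.766 -31.535  -0.021   0.048  -0.252  -0.011]
 [-37.759 -31.532  -0.021   0.048  -0.624   0.037]
 [-37.756 -31.53   -0.021   0.048  -1.466   0.005]]
[-37.776 -31.55   -0.021   0.047  -0.594   0.034]
```

arm_command(
  plan=[1,-0.035,0.299,0,0.007,1,-0.035,0.299,0,0.007,1,-0.035,0.299,0,0.007,1,-0.035,0.299,0,0.007,1,-0.035,0.299,-0.05,0.007,1,-0.035,0.299,-0.15,0.007,1,-0.035,0.299,-0.22,0.007,1,-0.035,0.299,-0.26,0.007,1,-0.035,0.299,-0.26,0.007,1,0.0,0.299,-0.26,0.007,1,0.03,0.299,-0.26,0.007,1,0.06,0.299,-0.26,0.007,1,0.09,0.299,-0.26,0.007,1,0.12,0.299,-0.26,0.007,1,0.12,0.299,-0.26,0.007,1,0.12,0.299,-0.26,0.007],
)

```text
time_s: 11.7
ee_pos: [0.467, 0.0883, 0.2212]
eef_rot: [-3.142, 0.0, -3.128]
force: [-0.1, -0.3, -1.3]
grip_width: 0.0399
```

Run:
```python
from h import *
o=sensors.get_obs();print(o['time_s'],o['ee_pos'],o['eef_rot'],o['force'])
show("wrist","w3.png");show("scene","s3.png",(150,270,190,350),5)
p=vision.camera("top");cv2.imwrite("pics/t3.png",cv2.resize(p[160:270,250:340],None,fx=5,fy=5,interpolation=cv2.INTER_CUBIC))
```

```text
11.7 [0.46702348 0.08833466 0.22117582] [-3.14158961e+00  4.11118359e-04 -3.12776449e+00] [-0.14241858 -0.30755517 -1.25430251]
```

View pics/w3.png

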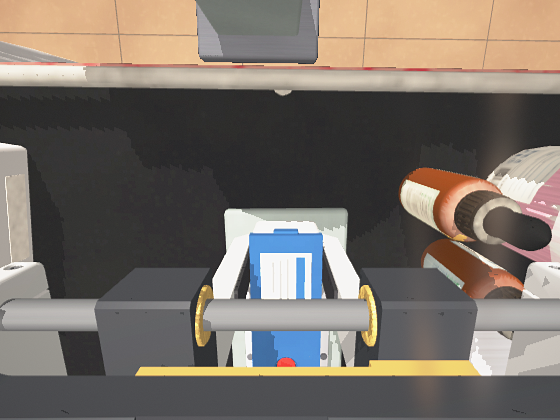

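View pics/s3.png

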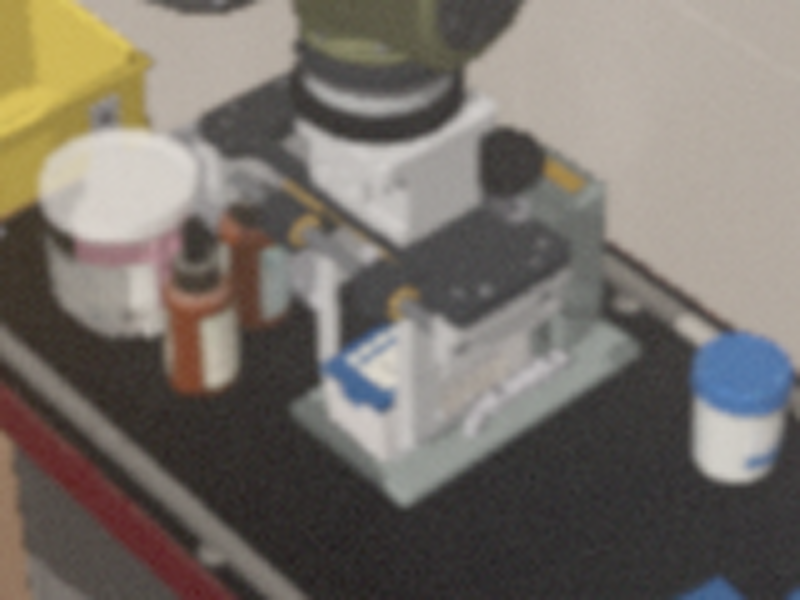

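View pics/t3.png

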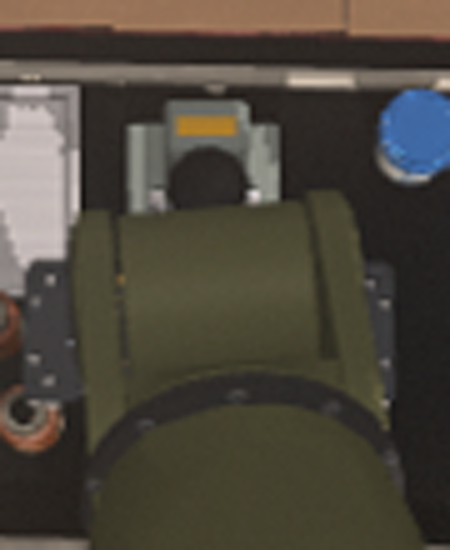

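Run:
```python
from h import *
np.set_printoptions(precision=4,suppress=True)
im=cv2.imread("pics/w3.png")
cv2.imwrite("pics/w3z.png",cv2.resize(im[200:385,210:360],(600,740)[0:2] if 0 else (480,592),interpolation=cv2.INTER_CUBIC))
p=P("wrist")
w=lambda u,v,z:unproj("wrist",(v,u),z,p)[:2]
for n,u,v,z in [("bedFL",225.5,209,.012),("bedFR",347,209,.012),("lid back L",250,233,.052),("lid back R",322,233,.052),("disc",287,363,.0512)]: print(n,w(u,v,z))
hsv=cv2.cvtColor(im,cv2.COLOR_BGR2HSV)
red=cv2.inRange(hsv,(0,150,120),(8,255,255))|cv2.inRange(hsv,(172,150,120),(180,255,255));red[:300]=0
print(np.argwhere(red).mean(0),np.argwhere(red).min(0),np.argwhere(red).max(0))
```

```text
bedFL [0.4439 0.0478]
bedFR [0.4427 0.1284]
lid back L [0.447  0.0687]
lid back R [0.4464 0.1072]
disc [0.5295 0.0898]
[362.4928 285.5   ] [358 277] [366 294]
```

View pics/w3z.png

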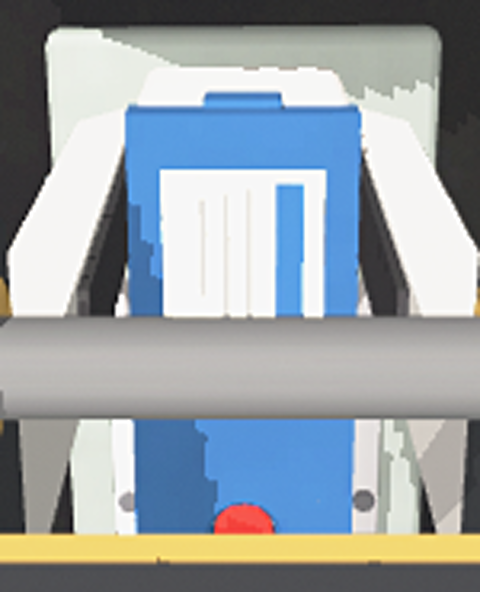

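Run:
```python
from h import *
np.set_printoptions(precision=4,suppress=True)
im=cv2.imread("pics/top0.png");g=cv2.cvtColor(im,cv2.COLOR_BGR2GRAY)
cr=g[180:215,275:310]
big=cv2.resize(cr,None,fx=8,fy=8,interpolation=cv2.INTER_CUBIC)
m=(big<52).astype(np.uint8)
n,l,s,ce=cv2.connectedComponentsWithStats(m)
for i in range(1,n):
    if s[i,4]>500: print(s[i],ce[i])
# dark blob fit
cv2.imwrite("pics/kn.png",cv2.resize(im[160:250,265:325],None,fx=6,fy=6,interpolation=cv2.INTER_CUBIC))
K=P("top")
for X in [(.5416,.0895,.142),(.5416,.0895,.135),(.5416-.097,.0895-.042,.012),(.5416-.097,.0895+.042,.012)]: print(X,proj("top",X,K),(proj("top",X,K)-[160,265])*6)
im=cv2.imread("pics/scene0.png");K=P("scene")
cv2.imwrite("pics/kns.png",cv2.resize(im[170:250,240:330],None,fx=7,fy=7,interpolation=cv2.INTER_CUBIC))
for X in [(.5416,.0895,.142),(.5416,.0895,.135),(.5416-.097,.0895-.042,.012),(.5416-.097,.0895+.042,.012)]: print(X,(proj("scene",X,K)-[170,240])*7)
```

```text
[   0    0   63   38 2131] [29.191  17.0554]
[  195     0    85   280 10076] [257.6979 117.6947]
[  69   79  129  122 7027] [123.5347 131.2264]
(0.5416, 0.0895, 0.142) [196.3774 291.2515] [218.2644 157.5093]
(0.5416, 0.0895, 0.135) [196.8991 291.1937] [221.3945 157.1621]
(0.4446, 0.047499999999999994, 0.012) [240.405  304.9931] [482.4297 239.9588]
(0.4446, 0.1315, 0.012) [239.7316 274.2437] [478.3896  55.4625]
(0.5416, 0.0895, 0.142) [ 62.7121 351.4075]
(0.5416, 0.0895, 0.135) [ 79.6705 350.8262]
(0.4446, 0.047499999999999994, 0.012) [554.5491 208.7403]
(0.4446, 0.1315, 0.012) [420.2736  47.6881]
```

View pics/kn.png

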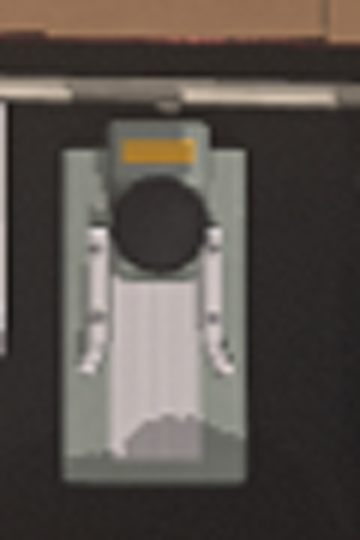

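View pics/kns.png

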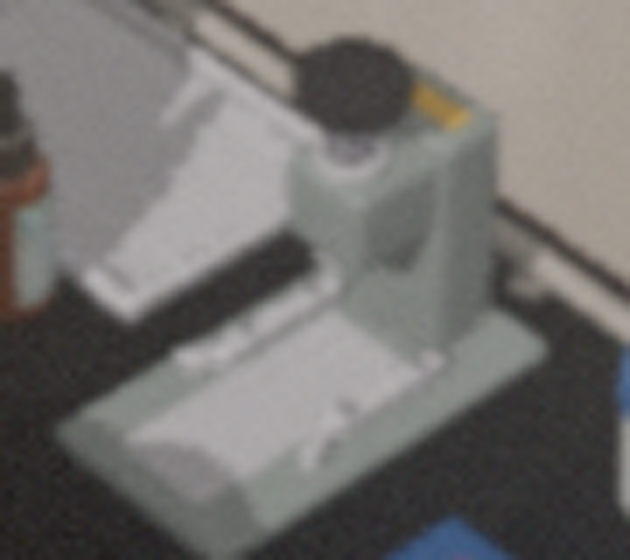

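arm_command(
  plan=[1,0.012,0,0,0,1,0.025,0,0,0,1,0.025,0,-0.004,0,1,0.025,0,-0.004,0,1,0.025,0,-0.004,0],
)

```text
time_s: 12.35
ee_pos: [0.4778, 0.0887, 0.2197]
eef_rot: [3.141, 0.003, -3.127]
force: [2.4, -0.1, 5.3]
grip_width: 0.0397
```

Run:
```python
from h import *
o=sensors.get_obs();print(o['time_s'],o['ee_pos'],o['eef_rot'],o['force'])
im=vision.camera("wrist");cv2.imwrite("pics/w4z.png",cv2.resize(im[200:385,210:360],(480,592),interpolation=cv2.INTER_CUBIC))
```

```text
12.35 [0.47783251 0.08867286 0.21970983] [ 3.14147787e+00  2.76623686e-03 -3.12742089e+00] [ 2.41808088 -0.11069478  5.34400935]
```

View pics/w4z.png

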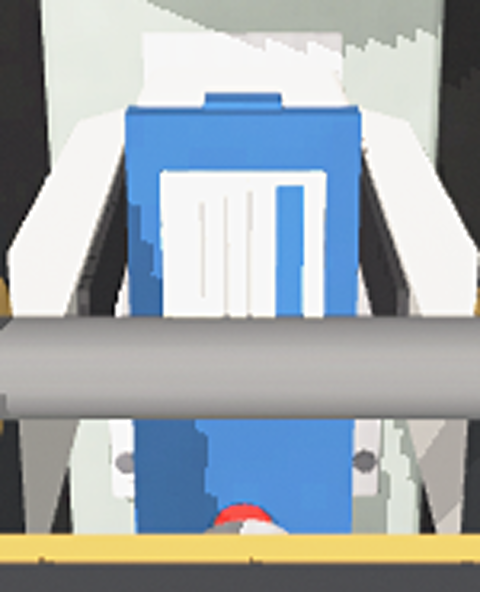

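Run:
```python
from h import *
np.set_printoptions(precision=4,suppress=True)
p=P("wrist");im=vision.camera("wrist")
cv2.imwrite("pics/w5z.png",cv2.resize(im[345:372,265:310],None,fx=16,fy=16,interpolation=cv2.INTER_NEAREST))
print(-p[1].T@p[2])
for x in (.535,.538,.5415,.545):
    # circle of disc at z .0490 ; punch tip circle z .057
    for nm,z,r in(("disc",.0488,.0055),("punch",.0568,.003)):
        print(x,nm,[ (proj("wrist",(x+r*np.cos(a),.0895+r*np.sin(a),z),p)-[345,265])*16 for a in (np.pi,np.pi/2,-np.pi/2)])
print(proj("wrist",(.4446+.016,.0895,.05),p))
```

```text
[0.4082 0.0872 0.1995]
0.535 disc [array([  1.1871, 343.7937]), array([128.1569, 487.1796]), array([124.2699, 195.7505])]
0.535 punch [array([214.6888, 343.2324]), array([286.1947, 425.036 ]), array([283.9943, 258.7836])]
0.538 disc [array([ 69.6179, 342.5267]), array([195.5474, 485.335 ]), array([191.689 , 195.0994])]
0.538 punch [array([285.0945, 341.9143]), array([355.9888, 423.3732]), array([353.8054, 257.8328])]
0.5415 disc [array([148.7434, 341.0617]), array([273.4752, 483.2019]), array([269.6497, 194.3465])]
0.5415 punch [array([366.4729, 340.3907]), array([436.6635, 421.4511]), array([434.4995, 256.7338])]
0.545 disc [array([227.1141, 339.6106]), array([350.6653, 481.0889]), array([346.8723, 193.6007])]
0.545 punch [array([447.0425, 338.8823]), array([516.5399, 419.5481]), array([514.3951, 255.6456])]
[236.7999 288.5258]
```

View pics/w5z.png

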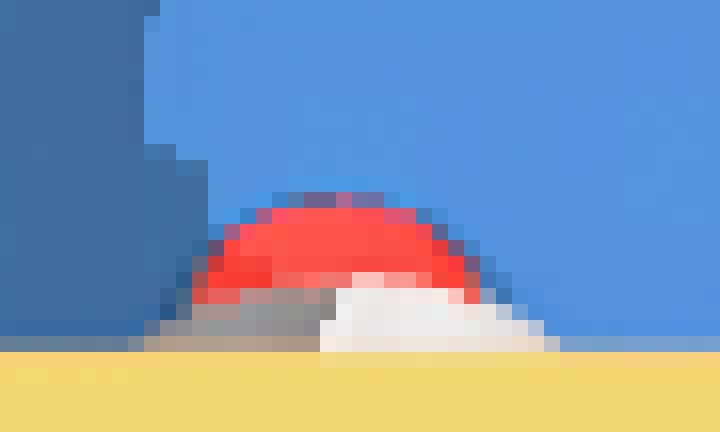

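arm_command(
  plan=[-0.15,0,0,0,0,-0.15,0,0,0,0,-0.15,0,0,0,0,-0.15,0,0,0,0,-0.15,0,0,0.1,0,-0.15,0,0,0.2,0,-0.15,0,0,0.3,0,-0.15,0,0,0.36,0,1,0,0,0.36,0,1,0.08,0,0.36,0,1,0.158,0,0.36,0,1,0.158,0,0.36,0,1,0.158,0,0.36,0,1,0.158,0,0.36,0,1,0.158,0,0.36,0],
)

```text
time_s: 13.95
ee_pos: [0.5398, 0.0887, 0.3629]
eef_rot: [-3.142, -0.0, -3.127]
force: [-0.3, -0.1, 0.3]
grip_width: 0.0019
```

Run:
```python
from h import *
o=sensors.get_obs();print(o['time_s'],o['ee_pos'],o['eef_rot'],o['force'],o['grip_width'])
im=vision.camera("wrist");cv2.imwrite("pics/w6.png",im)
```

```text
13.95 [0.5397605  0.08868976 0.36294099] [-3.14157829e+00 -3.16458127e-04 -3.12732466e+00] [-0.28559027 -0.0565989   0.306492  ] 0.00192874218369932
```

View pics/w6.png

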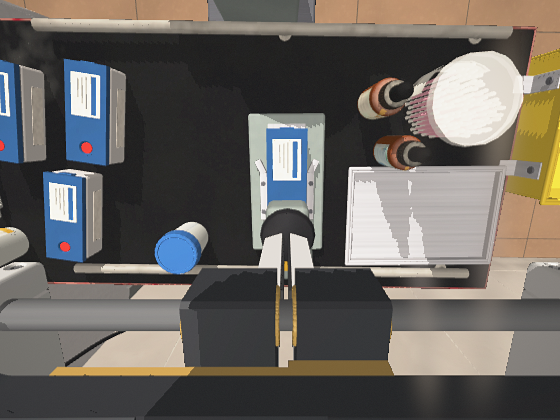

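Run:
```python
from h import *
np.set_printoptions(precision=4,suppress=True)
p=P("wrist");im=cv2.imread("pics/w6.png")
cv2.imwrite("pics/w6z.png",cv2.resize(im[105:255,235:340],(560,800)[::1] if 0 else (420,600),interpolation=cv2.INTER_CUBIC))
```

```text
(no output)
```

View pics/w6z.png

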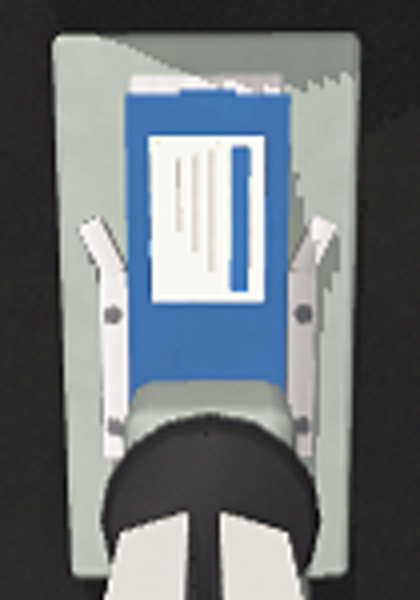

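Run:
```python
from h import *
np.set_printoptions(precision=4,suppress=True)
p=P("wrist")
q=lambda a,b,z:unproj("wrist",(105+b/4-.4,235+a/4-.4),z,p)[:2]
for n,a,b,z in [("FL",53,36,.012),("FR",359,36,.012),("BL",73,577,.012),("BR",347,577,.012),("lidL",126,95,.05),("lidR",291,95,.05),("nose",205,381,.102),("nose66",205,381,.066),("bendL",103,270,.02),("bendR",313,270,.02),("endL",106,458,.02)]: print(n,q(a,b,z))
```

```text
FL [0.4461 0.046 ]
FR [0.4449 0.1283]
BL [0.6012 0.0496]
BR [0.5999 0.132 ]
lidL [0.4622 0.0681]
lidR [0.4615 0.1079]
nose [0.5213 0.0881]
nose66 [0.5289 0.0882]
bendL [0.5079 0.0598]
bendR [0.507  0.1176]
endL [0.5616 0.0604]
```

arm_command(
  plan=[1,0.004,0,-0.05,0,1,0.004,0,-0.05,0,1,0.004,0,-0.06,0,1,0.004,0,-0.07,0,1,0.004,0,-0.08,0,1,0.004,0,-0.09,0,1,0.004,0,-0.09,0,1,0.004,0,-0.09,0],
)

```text
time_s: 14.8
ee_pos: [0.5419, 0.0887, 0.3278]
eef_rot: [3.142, 0.001, -3.127]
force: [-4.1, -0.5, 6.5]
grip_width: 0.0
```

Run:
```python
from h import *
o=sensors.get_obs();print(o['time_s'],o['ee_pos'],o['eef_rot'],o['force'],o['grip_width'])
```

```text
14.8 [0.5418791  0.08868729 0.32777174] [ 3.14151638e+00  6.60733392e-04 -3.12740931e+00] [-4.07175071 -0.48927438  6.52273866] 4.389656569776709e-05
```

arm_command(
  plan=[1,0,0,-0.005,0,1,0,0,-0.005,0,1,0,0,-0.005,0,1,0,0,-0.005,0],
)

```text
time_s: 15.2
ee_pos: [0.5418, 0.0887, 0.3274]
eef_rot: [3.141, 0.002, -3.127]
force: [-11.6, -1.3, 24.6]
grip_width: 0.0002
```

arm_command(
  plan=[1,0,0,0.05,0,1,0,0,0.1,0,-0.15,0,0,0.1,0,-0.15,-0.1,0,0.1,0,-0.15,-0.16,0,0.1,0,-0.15,-0.16,0,0.1,0,-0.15,-0.16,0,0.1,0],
)

```text
time_s: 15.9
ee_pos: [0.478, 0.0887, 0.3648]
eef_rot: [-3.142, 0.0, -3.127]
force: [0.9, -0.1, 0.2]
grip_width: 0.0373
```

Run:
```python
from h import *
o=sensors.get_obs();print(o['time_s'],o['ee_pos'],o['eef_rot'],o['force'],o['grip_width'])
im=vision.camera("wrist");cv2.imwrite("pics/w7.png",im)
```

```text
15.9 [0.4780145  0.08866275 0.36480295] [-3.14157360e+00  3.62037822e-04 -3.12732093e+00] [ 0.94905096 -0.05608094  0.18170979] 0.037328491561991965
```

View pics/w7.png

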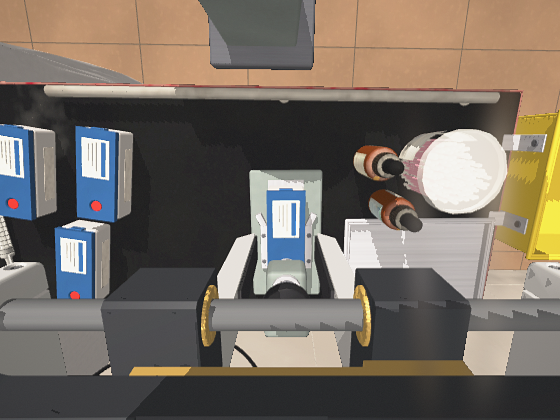

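arm_command(
  plan=[-0.15,0,0,0,0,-0.15,0,0,0,0,-0.15,0,0,-0.1,0,-0.15,0,0,-0.2,0,-0.15,0,0,-0.3,0,-0.15,0,0,-0.362,0,-0.15,0,0,-0.362,0,1,0,0,-0.362,0,1,0,0,-0.362,0,1,0,0,-0.362,0,1,0,0,-0.362,0,1,0,0,-0.358,0,1,-0.06,0,-0.358,0,1,-0.12,0,-0.358,0,1,-0.18,0,-0.358,0,1,-0.18,0,-0.3,0,1,-0.18,0,-0.2,0,1,-0.18,0,-0.1,0,1,-0.18,0,0,0,1,-0.18,0,0,0],
)

```text
time_s: 17.95
ee_pos: [0.4062, 0.0887, 0.37]
eef_rot: [3.141, 0.008, -3.127]
force: [0.1, -0.1, -1.4]
grip_width: 0.0402
```

Run:
```python
from h import *
o=sensors.get_obs();print(o['time_s'],o['ee_pos'],o['eef_rot'],o['force'],o['grip_width'])
im=vision.camera("wrist");cv2.imwrite("pics/w8z.png",cv2.resize(im[220:385,210:360],(450,495),interpolation=cv2.INTER_CUBIC))
show("scene","s8.png",(140,300,170,330),4)
```

```text
17.95 [0.40618142 0.0887309  0.36997598] [ 3.14065761  0.00849108 -3.12733986] [ 0.07133248 -0.06086106 -1.37852715] 0.04016507042116998
```

View pics/w8z.png

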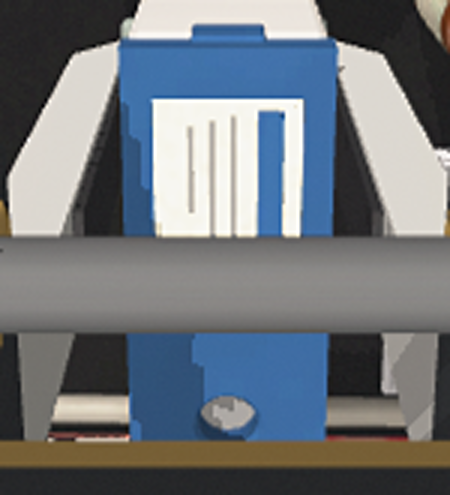

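View pics/s8.png

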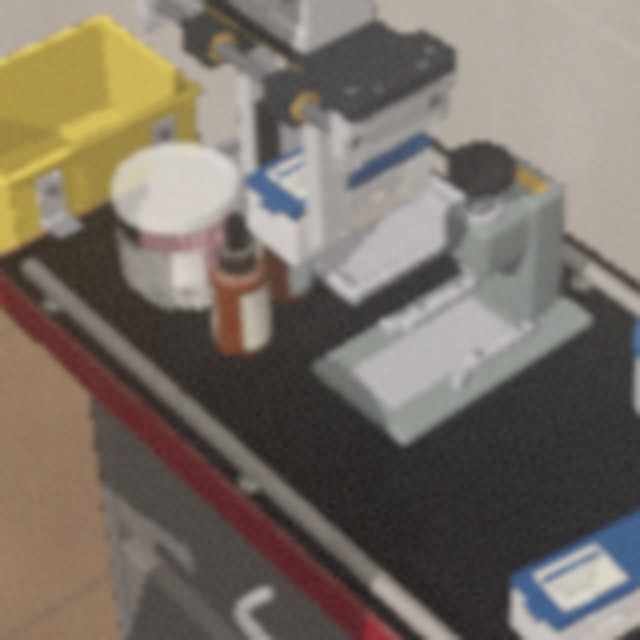

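arm_command(
  plan=[1,0.02,0.4,0,0,1,0.046,0.827,0,0,1,0.046,0.827,0,0,1,0.046,0.827,0,0,1,0.046,0.827,0,0,1,0.046,0.827,0,0,1,0.046,0.827,0,0,1,0.046,0.827,0,0,1,0.046,0.827,-0.05,0,1,0.046,0.827,-0.15,0,1,0.046,0.827,-0.25,0,1,0.046,0.827,-0.25,0],
)

```text
time_s: 19.25
ee_pos: [0.4234, 0.4178, 0.2588]
eef_rot: [-3.134, -0.008, -3.128]
force: [0.6, -0.3, -1.2]
grip_width: 0.0399
```

Run:
```python
from h import *
o=sensors.get_obs();print(o['time_s'],o['ee_pos'],o['eef_rot'],o['force'],o['grip_width'])
im=vision.camera("wrist");cv2.imwrite("pics/w9.png",im)
show("scene","s9.png",(100,260,120,280),4)
for d in cases("top"): print(d)
```

```text
19.25 [0.42342575 0.41783741 0.25884312] [-3.13445105 -0.00828893 -3.12801069] [ 0.57051861 -0.30162162 -1.22418433] 0.0399220671030389
{'c': array([ 0.59251044, -0.02810007]), 'yaw': np.float32(0.005861889), 'size': [43.595760345458984, 44.562904357910156], 'disc': None}
{'c': array([ 0.55801349, -0.15199722]), 'yaw': np.float32(-0.14379527), 'size': [40.62582778930664, 97.83638763427734], 'disc': array([ 0.59150088, -0.15596145])}
{'c': array([0.49171194, 0.43474878]), 'yaw': np.float32(-1.5489734), 'size': [32.55714797973633, 38.221961975097656], 'disc': None}
{'c': array([ 0.4500889 , -0.11211767]), 'yaw': np.float32(-0.13498455), 'size': [40.44737243652344, 97.37159729003906], 'disc': array([ 0.48309525, -0.11637697])}
{'c': array([ 0.44907062, -0.20093849]), 'yaw': np.float32(-0.15395422), 'size': [41.31608581542969, 97.1974868774414], 'disc': array([ 0.48240651, -0.20530543])}
```

View pics/w9.png

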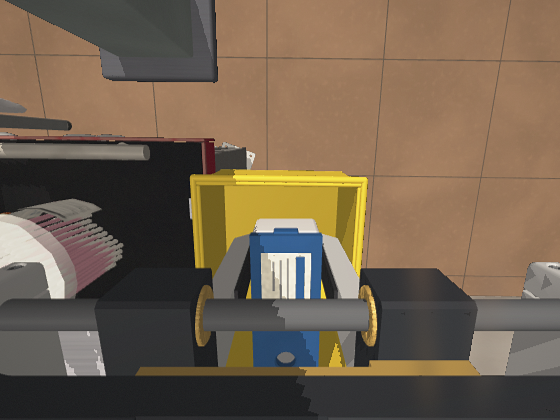

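View pics/s9.png

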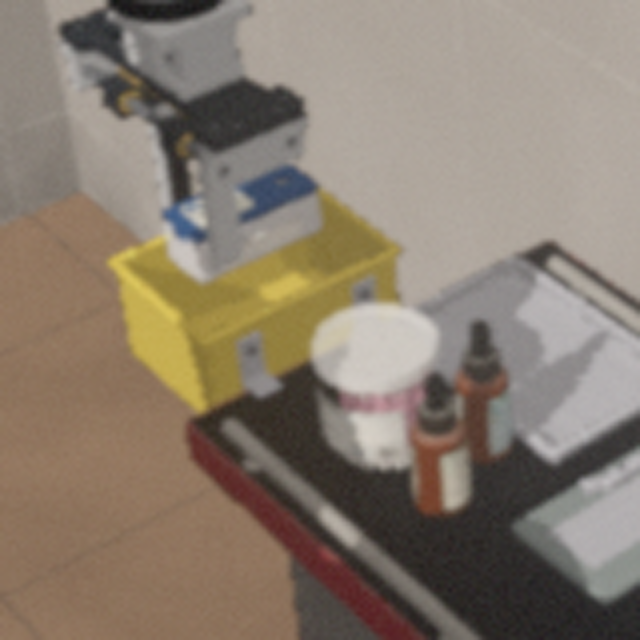

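Run:
```python
from h import *
np.set_printoptions(precision=4,suppress=True)
p=P("wrist")
for u,v in[(203,190),(353,190),(193,178),(366,178)]: print(unproj("wrist",(v,u),.048,p)[:2])
```

```text
[0.3912 0.3618]
[0.3897 0.4647]
[0.383  0.3554]
[0.3813 0.4729]
```

arm_command(
  plan=[1,0,0,-0.1,0,1,0,0,-0.147,0,1,0,0,-0.147,0,0.02,0,0,-0.147,0,0.02,0,0,-0.147,0,0.02,0,0,-0.147,0,0.02,0,0,-0.05,0,0.02,0,0,0.05,0,0.02,0,0,0.16,0,0.02,0,0,0.26,0,-0.3,0,-0.4,0.26,0,-0.3,0,-0.9,0.26,0,-0.3,0,-0.9,0.26,-0.07,-0.3,0,-0.9,0.26,-0.07,-0.3,0,-0.9,0.26,-0.07,-0.3,0,-0.9,0.26,-0.07,-0.3,0,-0.9,0.26,-0.07,-0.3,0,-0.9,0.26,-0.07],
)

```text
time_s: 21.2
ee_pos: [0.4239, 0.056, 0.3701]
eef_rot: [-3.141, 0.002, 3.005]
force: [-0.3, 0.9, 0.7]
grip_width: 0.0615
```

Run:
```python
from h import *
o=sensors.get_obs();print(o['time_s'],o['ee_pos'],o['eef_rot'],o['force'],o['grip_width'])
show("scene","s10.png",(130,290,130,290),4)
for d in cases("top"): print(d)
show("top","t10.png",(150,290,130,440),2.5)
```

```text
21.2 [0.42393126 0.05600426 0.37008051] [-3.14144468e+00  1.91691830e-03  3.00543811e+00] [-0.27945089  0.9389803   0.69018929] 0.06147162759945997
{'c': array([ 0.59248883, -0.0281002 ]), 'yaw': np.float32(0.005861889), 'size': [43.595760345458984, 44.6060791015625], 'disc': None}
{'c': array([ 0.55801349, -0.15199722]), 'yaw': np.float32(-0.14379527), 'size': [40.62582778930664, 97.83638763427734], 'disc': array([ 0.59150088, -0.15596145])}
{'c': array([0.45196408, 0.41181253]), 'yaw': np.float32(0.013536052), 'size': [36.43049621582031, 91.25885009765625], 'disc': None}
{'c': array([ 0.45008667, -0.11212043]), 'yaw': np.float32(-0.13477647), 'size': [40.460567474365234, 97.36799621582031], 'disc': array([ 0.48309525, -0.11637697])}
{'c': array([ 0.44907062, -0.20093849]), 'yaw': np.float32(-0.15395422), 'size': [41.31608581542969, 97.1974868774414], 'disc': array([ 0.48240651, -0.20530543])}
```

View pics/t10.png

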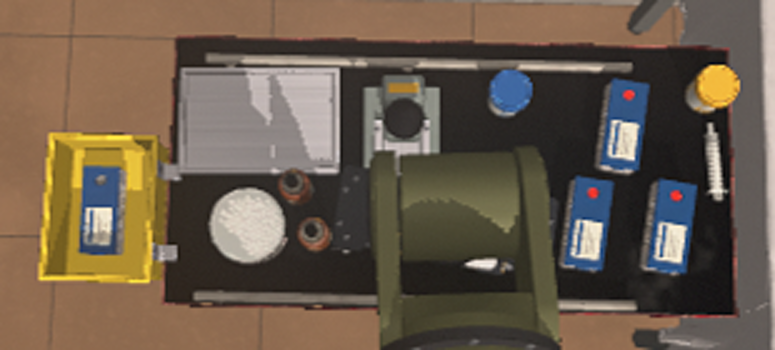

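arm_command(
  plan=[-0.3,-0.0135,-0.409,-0.1135,0,-0.3,-0.0135,-0.409,-0.1135,0,-0.3,-0.0135,-0.409,-0.1135,0,-0.3,-0.0135,-0.409,-0.1135,0,-0.3,-0.0135,-0.409,-0.1135,0,-0.3,-0.0135,-0.409,-0.1135,0,-0.3,-0.0135,-0.409,-0.1135,0,-0.3,-0.0135,-0.409,-0.1135,0,-0.3,-0.0135,-0.409,-0.1135,0,-0.3,-0.0135,-0.409,-0.1135,0],
)

```text
time_s: 22.35
ee_pos: [0.419, -0.1037, 0.3238]
eef_rot: [-3.142, 0.0, 3.01]
force: [0.7, -0.7, -0.8]
grip_width: 0.0613
```

```bash
cat >> h.py <<'E'
def tq(n=16):
    T=[]
    for i in range(n):
        o=sensors.get_obs();T.append(np.r_[o['tau'][1:5],o['force'],o['moment']]);vision.camera("top")
    np.set_printoptions(precision=3,suppress=True);T=np.array(T)
    print(o['time_s'],o['ee_pos'],o['eef_rot'][2],o['grip_width']);print("tau2",T[:,0]);print("tau5",T[:,3]);print("last8",T[-8:].mean(0));print("all",T.mean(0))
E
python3 - <<'E'
from h import *
tq(16)
E
```

```text
23.1 [ 0.419 -0.104  0.324] 3.009114790892011 0.06118062947609805
tau2 [-39.071 -39.079 -39.081 -39.079 -39.074 -39.067 -39.061 -39.055 -39.05
 -39.046 -39.043 -39.04  -39.038 -39.038 -39.037 -39.036]
tau5 [0.072 0.072 0.072 0.071 0.071 0.071 0.071 0.071 0.071 0.07  0.07  0.07
 0.07  0.07  0.07  0.07 ]
last8 [-39.041 -31.246  -0.027   0.07    0.089   0.146   0.08    0.003  -0.007
   0.006]
all [-39.056 -31.251  -0.025   0.071   0.135  -0.024   0.008   0.011  -0.001
   0.003]
```

arm_command(
  plan=[-0.3,0,0,-0.294,0,-0.3,0,0,-0.294,0,-0.3,0,0,-0.294,0,-0.3,0,0,-0.294,0,1,0,0,-0.294,0,1,0,0,-0.294,0,1,0,0,-0.294,0,1,0,0,-0.294,0,1,0,0,-0.294,0,1,0,0,-0.2,0,1,0,0,-0.1,0,1,0,0,0,0,1,0.08,0,0,0,1,-0.04,0,0,0,1,0.08,0,0,0,1,-0.04,0,0,0,1,0,0,0,0,1,0,0,0,0,1,0,0,0,0,1,0,0,0,0],
)

```text
time_s: 25.15
ee_pos: [0.419, -0.1042, 0.3244]
eef_rot: [-3.141, 0.002, 3.009]
force: [-0.7, 0.2, -0.9]
grip_width: 0.0401
```

Run:
```python
from h import *
tq(20)
```

```text
26.1 [ 0.419 -0.104  0.324] 3.009125675996074 0.039919376143009215
tau2 [-39.082 -39.23  -39.329 -39.392 -39.429 -39.446 -39.45  -39.447 -39.437
 -39.428 -39.416 -39.406 -39.398 -39.388 -39.384 -39.38  -39.377 -39.373
 -39.372 -39.373]
tau5 [0.039 0.042 0.043 0.044 0.045 0.045 0.046 0.046 0.046 0.046 0.047 0.047
 0.047 0.046 0.047 0.046 0.047 0.046 0.046 0.046]
last8 [-39.381 -31.542  -0.023   0.046  -0.027   0.296  -0.489   0.006   0.027
  -0.014]
all [-39.377 -31.571  -0.023   0.045  -0.149   0.014  -0.633   0.011   0.021
   0.   ]
```

arm_command(
  plan=[1,-0.035,0.2,0,0.03,1,-0.035,0.481,0,0.07,1,-0.035,0.481,0,0.07,1,-0.035,0.481,0,0.07,1,-0.035,0.481,0,0.07,1,-0.035,0.481,-0.05,0.07,1,-0.035,0.481,-0.15,0.07,1,-0.035,0.481,-0.22,0.07,1,-0.035,0.481,-0.2585,0.07,1,-0.035,0.481,-0.2585,0.07,1,0.0,0.481,-0.2585,0.07,1,0.03,0.481,-0.2585,0.07,1,0.06,0.481,-0.2585,0.07,1,0.09,0.481,-0.2585,0.07,1,0.12,0.481,-0.2585,0.07,1,0.1415,0.481,-0.2585,0.07,1,0.1415,0.481,-0.2585,0.07,1,0.1415,0.481,-0.261,0.07,1,0.1415,0.481,-0.261,0.07],
)

```text
time_s: 28.05
ee_pos: [0.4753, 0.0882, 0.2195]
eef_rot: [-3.142, 0.0, -3.127]
force: [1.0, -1.0, 1.3]
grip_width: 0.0398
```

Run:
```python
from h import *
np.set_printoptions(precision=4,suppress=True)
o=sensors.get_obs();print(o['time_s'],o['ee_pos'],o['eef_rot'],o['force'])
im=vision.camera("wrist");cv2.imwrite("pics/w11z.png",cv2.resize(im[200:385,210:360],(480,592),interpolation=cv2.INTER_CUBIC))
```

```text
28.05 [0.4753 0.0882 0.2195] [-3.1415  0.0004 -3.1274] [ 1.0344 -0.9742  1.2964]
```

View pics/w11z.png

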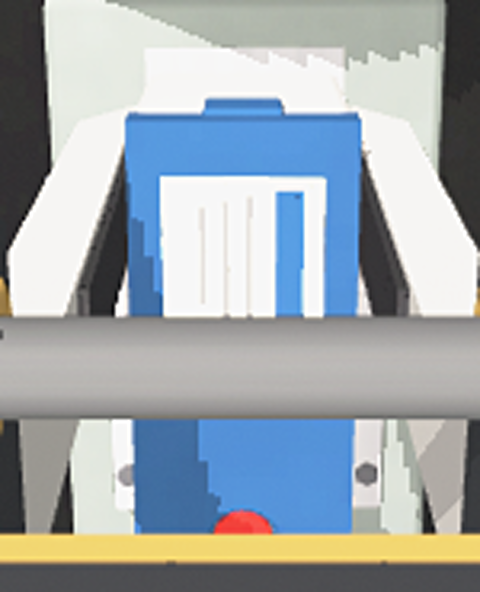

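arm_command(
  plan=[-0.15,0,0,0,0,-0.15,0,0,0,0,-0.15,0,0,0,0,-0.15,0,0,0.1,0,-0.15,0,0,0.2,0,-0.15,0,0,0.3,0,1,0,0,0.36,0,1,0.08,0,0.36,0,1,0.163,0,0.36,0,1,0.163,0,0.36,0,1,0.163,0,0.32,0,1,0.163,0,0.305,0,1,0.163,0,0.295,0,1,0.163,0,0.285,0,1,0.163,0,0.275,0,1,0.163,0,0.266,0,1,0.163,0,0.266,0,1,0.163,0,0.266,0],
)

```text
time_s: 29.9
ee_pos: [0.5405, 0.0884, 0.3276]
eef_rot: [3.141, 0.001, -3.127]
force: [-7.7, 1.8, 17.1]
grip_width: 0.0003
```

arm_command(
  plan=[1,0,0,0.05,0,1,0,0,0.1,0,-0.15,0,0,0.1,0,-0.15,-0.1,0,0.1,0,-0.15,-0.163,0,0.1,0,-0.15,-0.163,0,0.1,0,-0.15,-0.163,0,0.05,0,-0.15,-0.163,0,-0.05,0,-0.15,-0.163,0,-0.15,0,-0.15,-0.163,0,-0.264,0,-0.15,-0.163,0,-0.264,0,1,-0.163,0,-0.264,0,1,-0.163,0,-0.264,0,1,-0.163,0,-0.264,0,1,-0.163,0,-0.264,0,1,-0.163,0,-0.26,0,1,-0.22,0,-0.26,0,1,-0.28,0,-0.26,0,1,-0.34,0,-0.26,0,1,-0.34,0,-0.26,0],
)

```text
time_s: 31.9
ee_pos: [0.4031, 0.0883, 0.2223]
eef_rot: [-3.142, -0.0, -3.127]
force: [0.9, -1.2, -0.3]
grip_width: 0.0399
```

arm_command(
  plan=[1,0,0,0.1,0,1,0,0,0.2,0,1,0,0,0.3,0,1,0,0,0.37,0,1,0,0,0.37,0],
)

```text
time_s: 32.4
ee_pos: [0.4053, 0.0883, 0.3738]
eef_rot: [3.141, 0.007, -3.127]
force: [0.1, 0.7, -0.7]
grip_width: 0.0399
```

Run:
```python
from h import *
o=sensors.get_obs();print(o['time_s'],o['ee_pos'],o['eef_rot'],o['force'],o['grip_width'])
im=vision.camera("wrist");cv2.imwrite("pics/w12z.png",cv2.resize(im[220:385,210:360],(450,495),interpolation=cv2.INTER_CUBIC))
```

```text
32.4 [0.40531194 0.08829486 0.37375282] [ 3.14078844  0.00729368 -3.12739555] [ 0.13944263  0.67055664 -0.66842603] 0.03985522363350308
```

View pics/w12z.png

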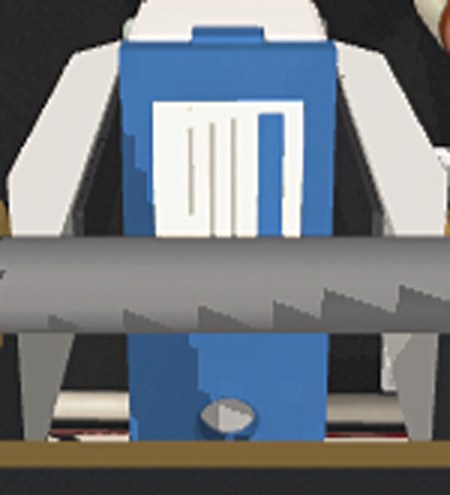

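arm_command(
  plan=[1,0.02,0.3,0,0,1,0.046,0.744,0,0,1,0.046,0.744,0,0,1,0.046,0.744,0,0,1,0.046,0.744,0,0,1,0.046,0.744,0,0,1,0.046,0.744,0,0,1,0.046,0.744,-0.05,0,1,0.046,0.744,-0.15,0,1,0.046,0.744,-0.25,0,1,0.046,0.744,-0.295,0,1,0.046,0.744,-0.295,0,1,0.046,0.744,-0.295,0,0.02,0.046,0.744,-0.295,0,0.02,0.046,0.744,-0.295,0,0.02,0.046,0.744,-0.295,0,0.02,0.046,0.744,-0.2,0,0.02,0.046,0.744,-0.1,0,0.02,0.046,0.744,0,0,0.02,0.046,0.744,0,0],
)

```text
time_s: 34.45
ee_pos: [0.4233, 0.386, 0.3758]
eef_rot: [3.136, 0.008, -3.127]
force: [0.4, 0.9, -0.3]
grip_width: 0.046
```

Run:
```python
from h import *
o=sensors.get_obs();print(o['time_s'],o['ee_pos'],o['eef_rot'],o['force'],o['grip_width'])
im=vision.camera("wrist");cv2.imwrite("pics/w13.png",im)
for d in cases("top"): print(d)
```

```text
34.45 [0.42328284 0.38604901 0.3757506 ] [ 3.13578602  0.00750028 -3.12730167] [ 0.42317487  0.92974643 -0.2818602 ] 0.04604239656187925
{'c': array([ 0.59248883, -0.0281002 ]), 'yaw': np.float32(0.005861889), 'size': [43.595760345458984, 44.6060791015625], 'disc': None}
{'c': array([ 0.55801349, -0.15199722]), 'yaw': np.float32(-0.14379527), 'size': [40.62582778930664, 97.83638763427734], 'disc': array([ 0.59150088, -0.15596145])}
{'c': array([ 0.44907062, -0.20093849]), 'yaw': np.float32(-0.15395422), 'size': [41.31608581542969, 97.1974868774414], 'disc': array([ 0.48206073, -0.20507723])}
```

View pics/w13.png

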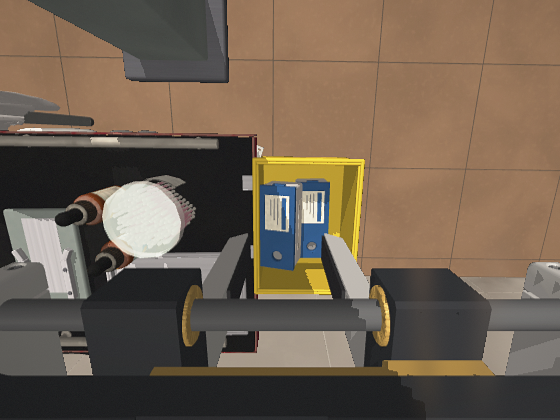

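arm_command(
  plan=[-0.3,0,-0.5,0,0,-0.3,0,-1,0,-0.08,-0.3,0,-1,0,-0.08,-0.3,0,-1,0,-0.08,-0.3,0,-1,0,-0.08,-0.3,0,-1,0,-0.08,-0.3,0,-1,0,-0.08,-0.3,0,-1,0,-0.08,-0.3,0,-1,0,-0.08,-0.3,0,-1,0,-0.08],
)

```text
time_s: 35.55
ee_pos: [0.423, -0.0149, 0.3688]
eef_rot: [3.142, -0.002, 2.986]
force: [0.1, 0.7, -0.9]
grip_width: 0.061
```

arm_command(
  plan=[-0.3,-0.015,-0.455,-0.11,0,-0.3,-0.015,-0.455,-0.11,0,-0.3,-0.015,-0.455,-0.11,0,-0.3,-0.015,-0.455,-0.11,0,-0.3,-0.015,-0.455,-0.11,0,-0.3,-0.015,-0.455,-0.11,0,-0.3,-0.015,-0.455,-0.11,0,-0.3,-0.015,-0.455,-0.11,0,-0.3,-0.015,-0.455,-0.11,0,-0.3,-0.015,-0.455,-0.11,0],
)

```text
time_s: 36.55
ee_pos: [0.4173, -0.1956, 0.3259]
eef_rot: [-3.141, 0.0, 2.989]
force: [1.2, 0.3, 0.5]
grip_width: 0.0609
```

Run:
```python
from h import *
tq(12)
for d in cases("scene"): print(d)
im=vision.camera("wrist");cv2.imwrite("pics/w14.png",im)
```

```text
37.1 [ 0.417 -0.196  0.326] 2.9881716785840746 0.06095559339651759
tau2 [-42.989 -43.02  -43.038 -43.044 -43.045 -43.041 -43.034 -43.027 -43.021
 -43.013 -43.008 -43.005]
tau5 [0.064 0.065 0.065 0.064 0.065 0.064 0.064 0.064 0.064 0.064 0.064 0.064]
last8 [-43.024 -31.58   -0.036   0.064   0.248   0.219  -0.119  -0.005  -0.006
   0.002]
all [-43.024 -31.576  -0.035   0.064   0.284   0.277  -0.032  -0.002   0.004
  -0.004]
{'c': array([ 0.475, -0.206]), 'yaw': np.float32(-0.15603648), 'size': [33.39344787597656, 41.59354782104492], 'disc': array([ 0.482, -0.205])}
```

View pics/w14.png

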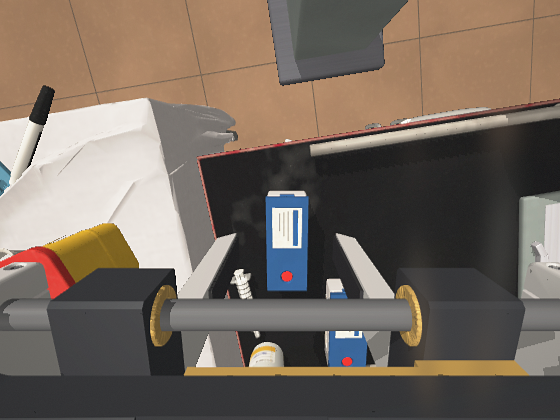

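```bash
python3 - <<'E'
from h import *
np.set_printoptions(precision=4,suppress=True)
p=P("wrist");t=P("top");s=P("scene")
for z in(-.2,-.1,0,.05,.1): print(z,"wrist corner",unproj("wrist",(99,150),z,p)[:2],"top corner",unproj("top",(303,438),z,t)[:2],"wrist edge",unproj("wrist",(230,180),z,p)[:2],"top e",unproj("top",(230,434),z,t)[:2])
E
python3 -c "
import cv2;im=cv2.imread('pics/top0.png');cv2.imwrite('pics/tt.png',cv2.resize(im[70:330,360:560],(600,780)[:2] if 0 else (460,598)))"
```

```text
-0.2 wrist corner [ 0.2552 -0.3951] top corner [ 0.2726 -0.3874] wrist edge [ 0.4803 -0.3999] top e [ 0.5048 -0.3827]
-0.1 wrist corner [ 0.2736 -0.3538] top corner [ 0.2786 -0.3507] wrist edge [ 0.4542 -0.3576] top e [ 0.4935 -0.3463]
0 wrist corner [ 0.292  -0.3124] top corner [ 0.2846 -0.314 ] wrist edge [ 0.4281 -0.3153] top e [ 0.4822 -0.3099]
0.05 wrist corner [ 0.3012 -0.2918] top corner [ 0.2876 -0.2956] wrist edge [ 0.415  -0.2942] top e [ 0.4766 -0.2917]
0.1 wrist corner [ 0.3104 -0.2711] top corner [ 0.2906 -0.2772] wrist edge [ 0.402 -0.273] top e [ 0.4709 -0.2735]
```

View pics/tt.png

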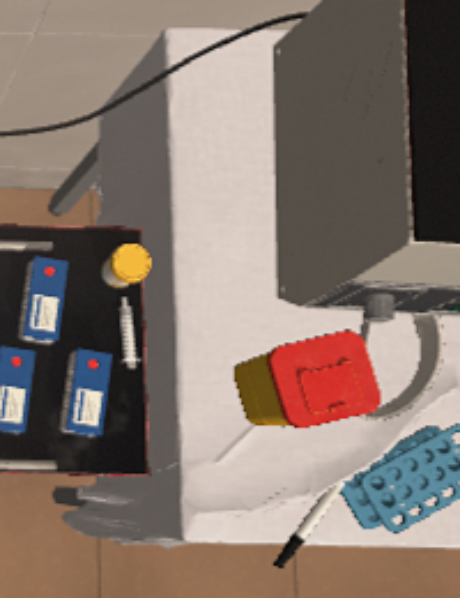

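arm_command(
  plan=[-0.3,0,0,-0.297,0,-0.3,0,0,-0.297,0,-0.3,0,0,-0.297,0,-0.3,0,0,-0.297,0,1,0,0,-0.297,0,1,0,0,-0.297,0,1,0,0,-0.297,0,1,0,0,-0.297,0,1,0,0,-0.297,0,1,0,0,-0.2,0,1,0,0,-0.1,0,1,0,0,0,0,1,0.08,0,0,0,1,-0.04,0,0,0,1,0.08,0,0,0,1,-0.04,0,0,0,1,0,0,0,0,1,0,0,0,0,1,0,0,0,0,1,0,0,0,0],
)

```text
time_s: 39.25
ee_pos: [0.4171, -0.1961, 0.3264]
eef_rot: [-3.141, 0.001, 2.988]
force: [-0.6, 0.1, -0.8]
grip_width: 0.0399
```

Run:
```python
from h import *
tq(16)
```

```text
40.0 [ 0.417 -0.196  0.326] 2.9882123529560616 0.04000708119798166
tau2 [-43.08  -43.213 -43.304 -43.361 -43.393 -43.408 -43.412 -43.406 -43.398
 -43.39  -43.377 -43.369 -43.36  -43.354 -43.35  -43.345]
tau5 [0.036 0.038 0.039 0.04  0.041 0.042 0.042 0.042 0.042 0.043 0.042 0.043
 0.043 0.042 0.043 0.043]
last8 [-43.368 -31.872  -0.03    0.043  -0.063   0.133  -0.325   0.013   0.024
   0.007]
all [-43.345 -31.898  -0.029   0.041   0.014   0.033  -0.597   0.006   0.021
   0.001]
```

arm_command(
  plan=[1,-0.03,0.3,0,0.04,1,-0.03,0.711,0,0.08,1,-0.03,0.711,0,0.08,1,-0.03,0.711,0,0.08,1,-0.03,0.711,0,0.08,1,-0.03,0.711,0,0.08,1,-0.03,0.711,0,0.08,1,-0.03,0.711,-0.1,0.08,1,-0.03,0.711,-0.2,0.08,1,-0.03,0.711,-0.2635,0.08,1,-0.03,0.711,-0.2635,0.08,1,0.0,0.711,-0.2635,0.08,1,0.03,0.711,-0.2635,0.08,1,0.06,0.711,-0.2635,0.08,1,0.09,0.711,-0.2635,0.08,1,0.12,0.711,-0.2635,0.08,1,0.1445,0.711,-0.2635,0.08,1,0.1445,0.711,-0.2635,0.08,1,0.1445,0.711,-0.266,0.08,1,0.1445,0.711,-0.266,0.08],
)

```text
time_s: 42.05
ee_pos: [0.4742, 0.0878, 0.2204]
eef_rot: [-3.141, -0.004, -3.128]
force: [-14.5, -0.6, 9.0]
grip_width: 0.0401
```

Run:
```python
from h import *
np.set_printoptions(precision=4,suppress=True)
o=sensors.get_obs();print(o['time_s'],o['ee_pos'],o['eef_rot'],o['force'])
im=vision.camera("wrist");cv2.imwrite("pics/w15z.png",cv2.resize(im[200:385,210:360],(480,592),interpolation=cv2.INTER_CUBIC))
```

```text
42.05 [0.4742 0.0878 0.2204] [-3.1413 -0.0044 -3.1276] [-14.4686  -0.5976   9.0344]
```

View pics/w15z.png

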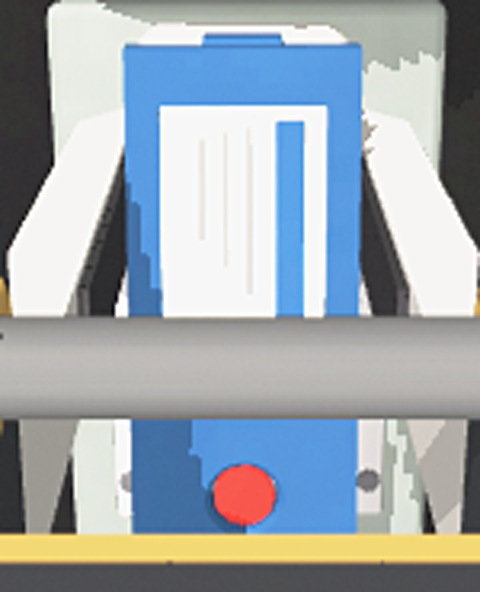

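arm_command(
  plan=[1,-0.05,0,0,0,1,-0.1,0,0,0,1,-0.15,0,0.005,0,1,-0.175,0,0.005,0,1,-0.175,0,0.005,0,1,-0.175,0,0.005,0],
)

```text
time_s: 42.7
ee_pos: [0.4058, 0.0881, 0.222]
eef_rot: [3.141, 0.002, -3.128]
force: [0.1, -0.2, -1.3]
grip_width: 0.0399
```

Run:
```python
from h import *
np.set_printoptions(precision=4,suppress=True)
o=sensors.get_obs();print(o['time_s'],o['ee_pos'],o['eef_rot'],o['force'],o['grip_width'])
im=vision.camera("wrist");cv2.imwrite("pics/w16.png",im)
show("scene","s16.png",(150,270,190,350),5)
```

```text
42.7 [0.4058 0.0881 0.222 ] [ 3.1415  0.0017 -3.1276] [ 0.1312 -0.2384 -1.2998] 0.03986703132902045
```

View pics/w16.png

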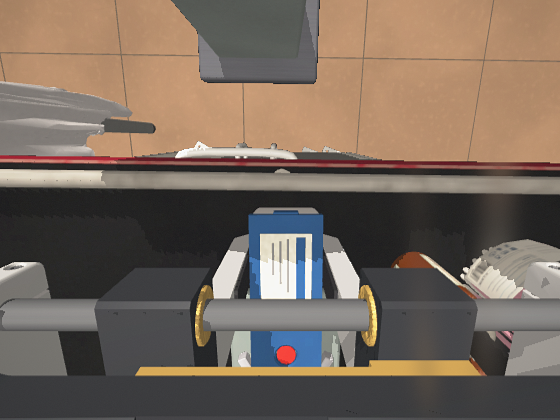

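View pics/s16.png

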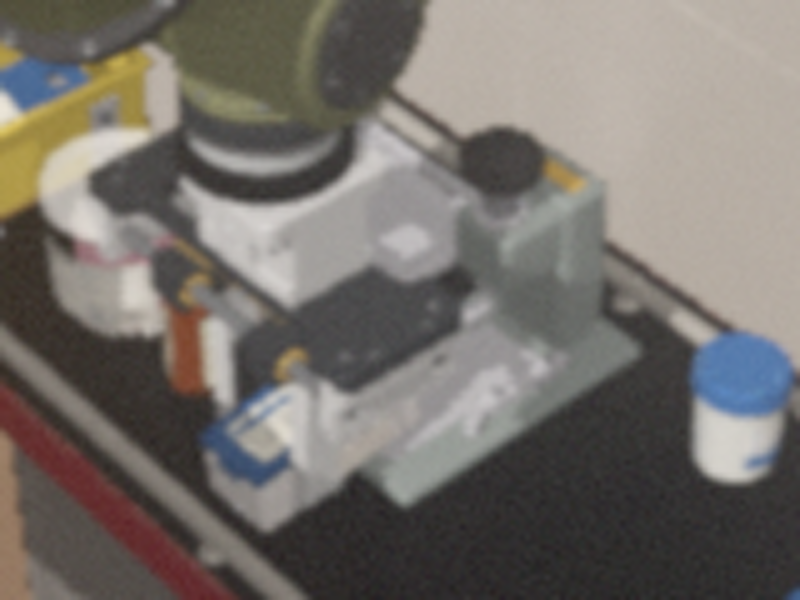

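arm_command(
  plan=[1,0,0,0.1,0,1,0,0,0.2,0,1,0.06,-0.1,0.2,-0.007,1,0.06,-0.3,0.2,-0.007,1,0.06,-0.3,0.2,-0.007,1,0.06,-0.3,0.2,-0.007,1,0.06,-0.3,0.2,-0.007,1,0.06,-0.3,0.1,-0.007,1,0.06,-0.3,0,-0.007,1,0.06,-0.3,-0.03,-0.007,1,0.06,-0.3,-0.034,-0.007,1,0.06,-0.3,-0.034,-0.007,1,0.06,-0.3,-0.034,-0.007],
)

```text
time_s: 44.1
ee_pos: [0.4294, -0.0316, 0.209]
eef_rot: [-3.141, 0.002, 3.141]
force: [0.8, 0.4, -0.8]
grip_width: 0.0403
```

arm_command(
  plan=[-0.3,0,0,0,0,-0.3,0,0,0,0,-0.3,0,0,0,0,-0.3,0,0,0.1,0,-0.3,-0.05,0,0.2,0,-0.3,-0.05,0,0.3,0,-0.3,-0.05,0,0.3,0,-0.3,-0.05,0,0.3,0],
)

```text
time_s: 44.9
ee_pos: [0.4088, -0.0317, 0.3281]
eef_rot: [-3.141, 0.002, 3.141]
force: [0.2, -0.5, 0.2]
grip_width: 0.0609
```

Run:
```python
from h import *
np.set_printoptions(precision=4,suppress=True)
o=sensors.get_obs();print(o['time_s'],o['ee_pos'],o['eef_rot'],o['force'],o['grip_width'])
for d in cases("wrist",minpx=600): print(d)
print("scene")
for d in cases("scene"): print(d)
im=vision.camera("wrist");cv2.imwrite("pics/w17.png",im)
```

```text
44.9 [ 0.4088 -0.0317  0.3281] [-3.1413  0.0018  3.141 ] [ 0.1992 -0.4561  0.1544] 0.06085632226998822
{'c': array([ 0.4493, -0.0324]), 'yaw': np.float32(0.0010121338), 'size': [40.22184753417969, 98.76606750488281], 'disc': array([ 0.4833, -0.0325])}
scene
{'c': array([ 0.4754, -0.032 ]), 'yaw': np.float32(-0.020720582), 'size': [38.40549850463867, 46.74739456176758], 'disc': array([ 0.4844, -0.0323])}
```

View pics/w17.png

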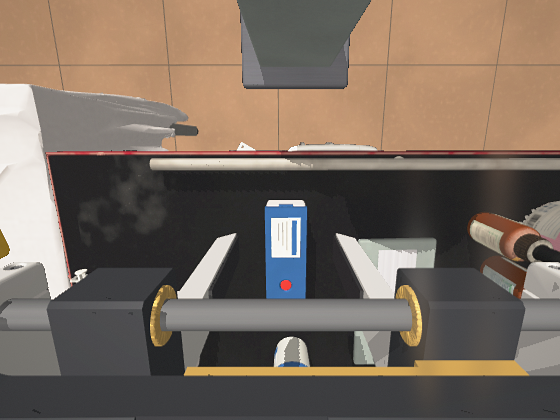

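arm_command(
  plan=[-0.3,0.0275,0,-0.1,0,-0.3,0.0275,0,-0.2,0,-0.3,0.0275,0,-0.3,0,-0.3,0.0275,0,-0.3015,0,-0.3,0.0275,0,-0.3015,0,1,0.0275,0,-0.3015,0,1,0.0275,0,-0.3015,0,1,0.0275,0,-0.3015,0,1,0.0275,0,-0.3015,0,1,0.0275,0,-0.3015,0,1,0.0275,0,-0.2,0,1,0.0275,0,-0.1,0,1,0.0275,0,0,0,1,-0.01,0.1,0,0.007,1,-0.01,0.3,0,0.007,1,-0.01,0.3,0,0.007,1,-0.01,0.3,0,0.007,1,-0.01,0.3,0,0.007],
)

```text
time_s: 46.85
ee_pos: [0.4048, 0.0885, 0.3279]
eef_rot: [-3.142, 0.0, -3.126]
force: [0.4, -0.2, -0.5]
grip_width: 0.04
```

Run:
```python
from h import *
tq(3)
```

```text
46.95 [0.405 0.088 0.328] -3.128044888603583 0.040267411747886506
tau2 [-36.811 -36.828 -36.837]
tau5 [0.052 0.058 0.059]
last8 [-36.826 -31.771   0.034   0.056   0.072  -0.142  -0.517   0.032  -0.002
   0.013]
all [-36.826 -31.771   0.034   0.056   0.072  -0.142  -0.517   0.032  -0.002
   0.013]
```

arm_command(
  plan=[1,0,0,-0.1,0,1,0,0,-0.2,0,1,0,0,-0.267,0,1,0,0,-0.267,0,1,0,0,-0.267,0,1,0,0,-0.267,0],
)

```text
time_s: 47.6
ee_pos: [0.4055, 0.088, 0.2223]
eef_rot: [3.141, 0.002, -3.128]
force: [0.5, -0.5, -0.1]
grip_width: 0.04
```

arm_command(
  plan=[1,0.03,0,0,0,1,0.06,0,0,0,1,0.09,0,0,0,1,0.12,0,0,0,1,0.15,0,0,0,1,0.178,0,0,0,1,0.178,0,0,0,1,0.178,0,-0.004,0,1,0.178,0,-0.004,0],
)

```text
time_s: 48.5
ee_pos: [0.4755, 0.0882, 0.2207]
eef_rot: [-3.141, -0.003, -3.127]
force: [-14.8, -0.4, 11.1]
grip_width: 0.0398
```

Run:
```python
from h import *
np.set_printoptions(precision=4,suppress=True)
o=sensors.get_obs();print(o['time_s'],o['ee_pos'],o['eef_rot'],o['force'])
im=vision.camera("wrist");cv2.imwrite("pics/w18z.png",cv2.resize(im[200:385,210:360],(480,592),interpolation=cv2.INTER_CUBIC))
```

```text
48.5 [0.4755 0.0882 0.2207] [-3.1415 -0.0025 -3.1273] [-14.8224  -0.385   11.0805]
```

View pics/w18z.png

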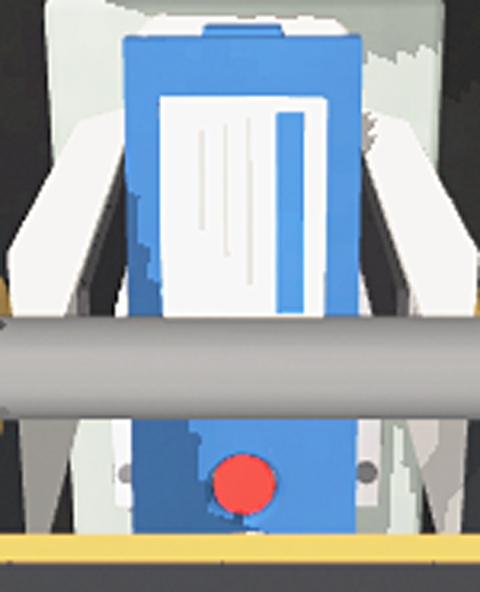

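arm_command(
  plan=[1,-0.05,0,0,0,1,-0.1,0,0,0,1,-0.15,0,0.005,0,1,-0.175,0,0.005,0,1,-0.175,0,0.1,0,1,-0.175,0,0.2,0,1,-0.175,-0.1,0.3,0,1,-0.175,-0.3,0.3,-0.007,1,-0.175,-0.3,0.3,-0.007,1,-0.175,-0.3,0.3,-0.007,1,-0.175,-0.3,0.3,-0.007],
)

```text
time_s: 49.65
ee_pos: [0.4062, -0.0321, 0.34]
eef_rot: [-3.141, 0.001, 3.139]
force: [0.2, -0.2, -1.9]
grip_width: 0.0402
```

Run:
```python
from h import *
np.set_printoptions(precision=4,suppress=True)
o=sensors.get_obs();print(o['time_s'],o['ee_pos'],o['eef_rot'],o['force'])
show("wrist","w19.png")
show("scene","s19.png",(150,270,230,390),5)
show("top","t19.png",(150,290,230,440),3)
```

```text
49.65 [ 0.4062 -0.0321  0.34  ] [-3.1415  0.0014  3.1392] [ 0.1515 -0.2268 -1.8882]
```

View pics/s19.png

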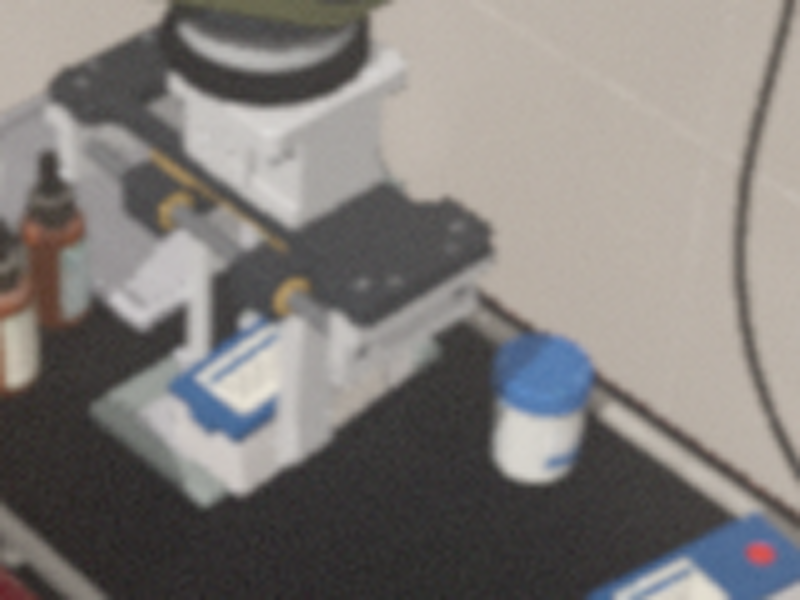

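View pics/t19.png

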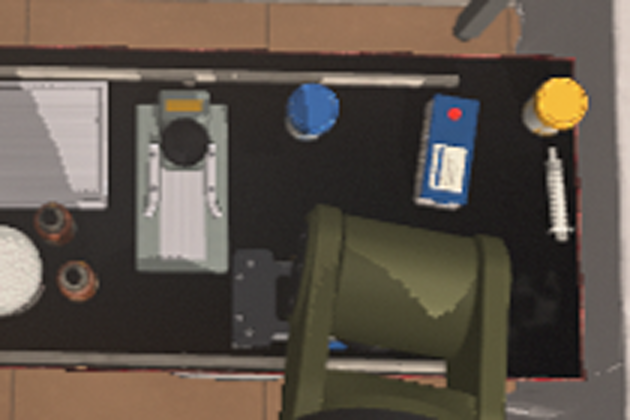

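View pics/w19.png

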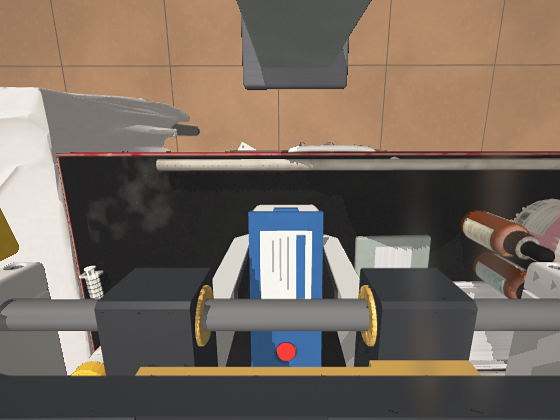

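arm_command(
  plan=[1,0.055,0,-0.1,0,1,0.055,0,-0.2,0,1,0.055,0,-0.3,0,1,0.055,0,-0.322,0,1,0.055,0,-0.322,0,1,0.055,0,-0.322,0],
)

```text
time_s: 50.4
ee_pos: [0.4287, -0.0315, 0.2119]
eef_rot: [-3.141, 0.002, -3.141]
force: [0.1, -0.0, -0.7]
grip_width: 0.0398
```

arm_command(
  plan=[-0.3,0,0,0,0,-0.3,0,0,0,0,-0.3,0,0,0,0,-0.3,0,0,0.1,0,-0.3,-0.05,0,0.2,0,-0.3,-0.05,0,0.3,0,-0.3,-0.05,-0.2,0.3,0,-0.3,-0.05,-0.4,0.3,0,-0.3,-0.05,-0.4,0.3,0,-0.3,-0.05,-0.4,0.3,0,-0.3,-0.05,-0.4,0.3,0],
)

```text
time_s: 51.5
ee_pos: [0.4079, -0.1928, 0.3305]
eef_rot: [3.142, -0.0, 3.138]
force: [0.6, 0.5, 0.7]
grip_width: 0.0608
```

Run:
```python
from h import *
np.set_printoptions(precision=4,suppress=True)
o=sensors.get_obs();print(o['time_s'],o['ee_pos'],o['eef_rot'],o['force'])
show("scene","s20.png",(165,265,235,345),7)
show("top","t20.png",(160,260,250,350),6)
for d in cases("top"): print(d)
for d in cases("scene"): print(d)
```

```text
51.5 [ 0.4079 -0.1928  0.3305] [ 3.1415 -0.      3.1383] [0.6011 0.5493 0.6665]
{'c': array([ 0.5925, -0.0281]), 'yaw': np.float32(0.005861889), 'size': [43.595760345458984, 44.562904357910156], 'disc': None}
{'c': array([ 0.558, -0.152]), 'yaw': np.float32(-0.14379527), 'size': [40.62582778930664, 97.83638763427734], 'disc': array([ 0.5916, -0.1563])}
{'c': array([0.4537, 0.3966]), 'yaw': np.float32(0.021832535), 'size': [68.38111877441406, 93.94551849365234], 'disc': None}
{'c': array([ 0.4483, -0.0339]), 'yaw': np.float32(0.004758112), 'size': [37.579612731933594, 96.25122833251953], 'disc': array([ 0.4817, -0.0325])}
{'c': array([ 0.4728, -0.0317]), 'yaw': np.float32(0.00061709376), 'size': [38.11305618286133, 45.46942901611328], 'disc': array([ 0.4811, -0.0325])}
```

View pics/s20.png

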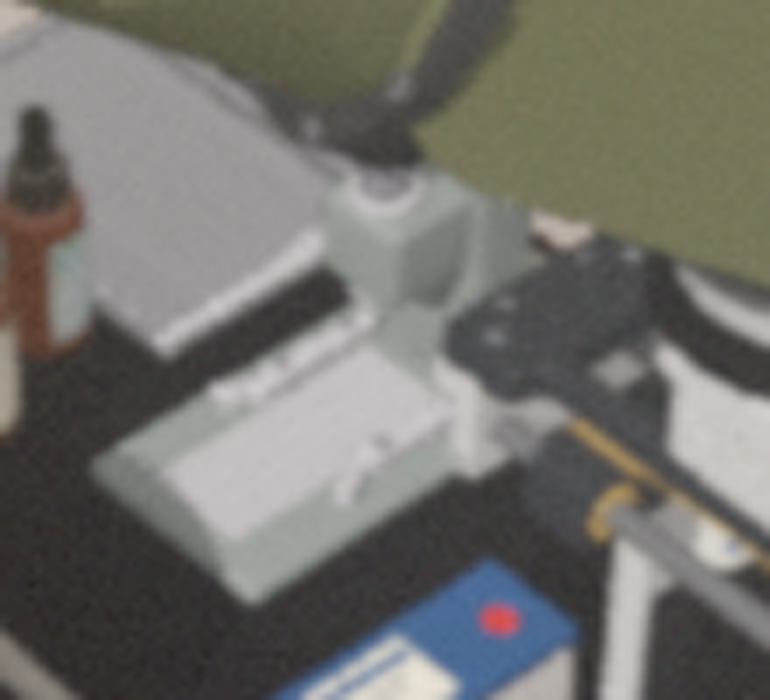

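View pics/t20.png

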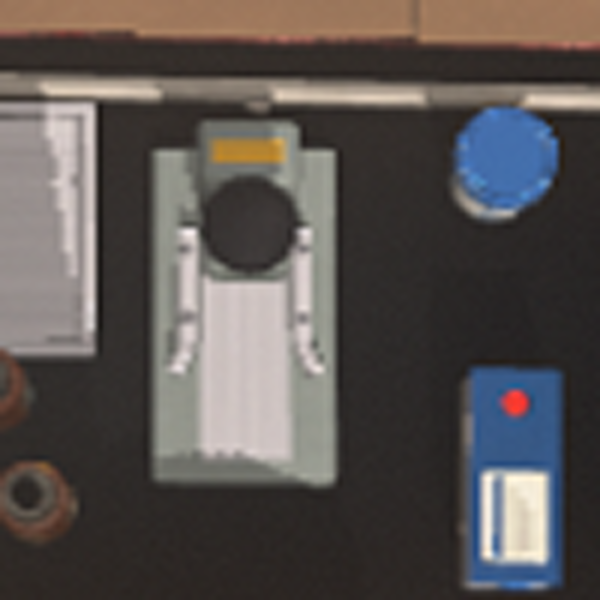

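Run:
```python
from h import *
np.set_printoptions(precision=4,suppress=True)
from scipy.spatial.transform import Rotation as Ro
# wrist cam relative to TCP
o=sensors.get_obs();K,R,t=P("wrist")
Rt=Ro.from_euler('xyz',o['eef_rot']).as_matrix();
C=-R.T@t; c_t=Rt.T@(C-o['ee_pos']); Rc_t=R@Rt  # cam from tool
def ray(at):
    d=Rc_t.T@np.linalg.inv(K)@np.array([at[1],at[0],1.]); return d
def tool(at,zt): # point in tool frame at tool z = zt
    d=ray(at); return c_t+d*(zt-c_t[2])/d[2]
# lid plane at tool z: grasp TCP height H above underside => lid at zt=H-.038
import sys
for f,off in (("w3",0),("w4z",1),("w8z",2),("w11z",1),("w12z",2),("w15z",1),("w16",0),("w18z",1),("w19",0)):
    im=cv2.imread(f"pics/{f}.png")
    if off==1: im=im; sx,sy,ox,oy=150/480,185/592,210,200
    elif off==2: sx,sy,ox,oy=150/450,165/495,210,220
    else: sx=sy=1;ox=oy=0
    hsv=cv2.cvtColor(im,cv2.COLOR_BGR2HSV)
    b=cv2.inRange(hsv,(100,120,60),(125,255,255))
    r=cv2.inRange(hsv,(0,150,120),(8,255,255))|cv2.inRange(hsv,(172,150,120),(180,255,255))
    # rear edge row: at columns inside lid off-centre (cols 258-270 & 302-316 original)
    rows=[];
    for cc in list(range(256,268))+list(range(308,318)):
        j=int((cc-ox)/sx); 
        if off==0: col=b[150:300,j]; k=np.argmax(col>0)+150
        else: k=np.argmax(b[:,j]>0)
        rows.append((k+.5)*sy+oy-.5)
    rear=np.median(rows)
    # width at rear+8 rows
    jr=int((rear+6-oy)/sy); xs=np.where(b[jr, max(0,int((235-ox)/sx)):int((335-ox)/sx)]>0)[0]
    wpx=(xs.max()-xs.min()+1)*sx
    rr=np.argwhere(r[int((300-oy)/sy):int((366-oy)/sy)]>0)
    dmin=((rr[:,0].min()+int((300-oy)/sy)+.5)*sy+oy-.5) if len(rr) else np.nan
    dmax=((rr[:,0].max()+int((300-oy)/sy)+.5)*sy+oy-.5) if len(rr) else np.nan
    dw=(rr[:,1].max()-rr[:,1].min()+1)*sx if len(rr) else np.nan
    zt=.207-.038
    pr=tool((rear,286),zt); pd=tool((dmin,286),zt+.001)
    print(f,"rear row %.1f width %.1f"%(rear,wpx),"disc rows %.1f..%.1f w %.1f"%(dmin,dmax,dw),"rear x_tool",pr[0],"disc near x",pd[0],"diff",abs(pd[0]-pr[0]))
```

```text
w3 rear row 234.0 width 73.0 disc rows 358.0..365.0 w 18.0 rear x_tool 0.019466842233434437 disc near x -0.05943960152784178 diff 0.07890644376127622
w4z rear row 233.7 width 73.4 disc rows 357.8..363.1 w 17.2 rear x_tool 0.019624918681641394 disc near x -0.05928445777114577 diff 0.07890937645278717
w8z rear row 233.3 width 72.0 disc rows 365.3..365.3 w 0.7 rear x_tool 0.01984141766242762 disc near x -0.06467875201323667 diff 0.08452016967566428
w11z rear row 235.6 width 73.4 disc rows 359.7..365.3 w 17.5 rear x_tool 0.018569627257119893 disc near x -0.06061638836578334 diff 0.07918601562290323
w12z rear row 234.0 width 72.0 disc rows nan..nan w nan rear x_tool 0.019466842233434437 disc near x nan diff nan
w15z rear row 214.3 width 73.8 disc rows 345.0..363.4 w 18.8 rear x_tool 0.03033335634778394 disc near x -0.05031022151256999 diff 0.08064357786035392
w16 rear row 215.0 width 75.0 disc rows 346.0..363.0 w 19.0 rear x_tool 0.029976404124565148 disc near x -0.051024427059138275 diff 0.08100083118370342
w18z rear row 211.2 width 74.1 disc rows 342.2..360.3 w 19.1 rear x_tool 0.032027700150207485 disc near x -0.048369498305313424 diff 0.0803971984555209
w19 rear row 212.0 width 75.0 disc rows 343.0..360.0 w 19.0 rear x_tool 0.031604953289101345 disc near x -0.04895062585477998 diff 0.08055557914388133
```

arm_command(
  plan=[-0.3,0.022,0.2,0,0,-0.3,0.022,0.401,0,0,-0.3,0.022,0.401,0,0,-0.3,0.022,0.401,0,0,-0.3,0.022,0.401,0,0,-0.3,0.022,0.401,-0.15,0,-0.3,0.022,0.401,-0.25,0,-0.3,0.022,0.401,-0.309,0,-0.3,0.022,0.401,-0.309,0,-0.3,0.022,0.401,-0.309,0,1,0.022,0.401,-0.309,0,1,0.022,0.401,-0.309,0,1,0.022,0.401,-0.309,0,1,0.022,0.401,-0.309,0],
)

```text
time_s: 53.1
ee_pos: [0.4172, -0.0314, 0.2078]
eef_rot: [-3.141, 0.002, 3.141]
force: [-1.7, -0.4, 8.1]
grip_width: 0.0399
```

arm_command(
  plan=[1,0,0,0.1,0,1,0,0,0.2,0,1,-0.03,0.1,0.2,0.007,1,-0.03,0.302,0.2,0.007,1,-0.03,0.302,0.2,0.007,1,-0.03,0.302,0.2,0.007,1,-0.03,0.302,0.2,0.007,1,-0.03,0.302,0.12,0.007,1,-0.03,0.302,0.06,0.007,1,-0.03,0.302,0.036,0.007,1,-0.03,0.302,0.036,0.007,1,-0.03,0.302,0.036,0.007,1,0,0.302,0.036,0.007,1,0.02,0.302,0.036,0.007,1,0.02,0.302,0.033,0.007,1,0.02,0.302,0.03,0.007,1,0.02,0.302,0.03,0.007],
)

```text
time_s: 54.8
ee_pos: [0.4248, 0.0894, 0.2191]
eef_rot: [-3.142, 0.001, -3.127]
force: [0.5, -0.5, 1.3]
grip_width: 0.04
```

arm_command(
  plan=[0.0,0,-0.002,0,0,0.0,0,-0.002,0,0,0.0,0,-0.002,0,0,0.0,0,-0.002,0,0],
)

```text
time_s: 55.2
ee_pos: [0.4249, 0.0887, 0.2188]
eef_rot: [-3.142, -0.0, -3.127]
force: [1.2, -0.3, -0.1]
grip_width: 0.0468
```

Run:
```python
from h import *
np.set_printoptions(precision=4,suppress=True)
o=sensors.get_obs();print(o['time_s'],o['ee_pos'],o['eef_rot'],o['force'],o['grip_width'])
show("wrist","w21.png")
show("scene","s21.png",(150,270,190,350),5)
```

```text
55.2 [0.4249 0.0887 0.2188] [-3.1416 -0.0001 -3.1274] [ 1.2016 -0.2561 -0.0587] 0.0468452023182789
```

View pics/w21.png

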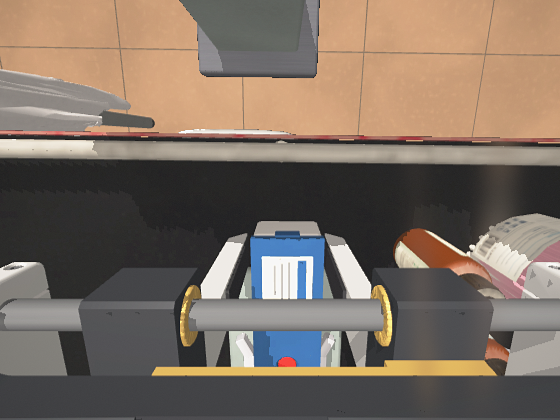

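View pics/s21.png

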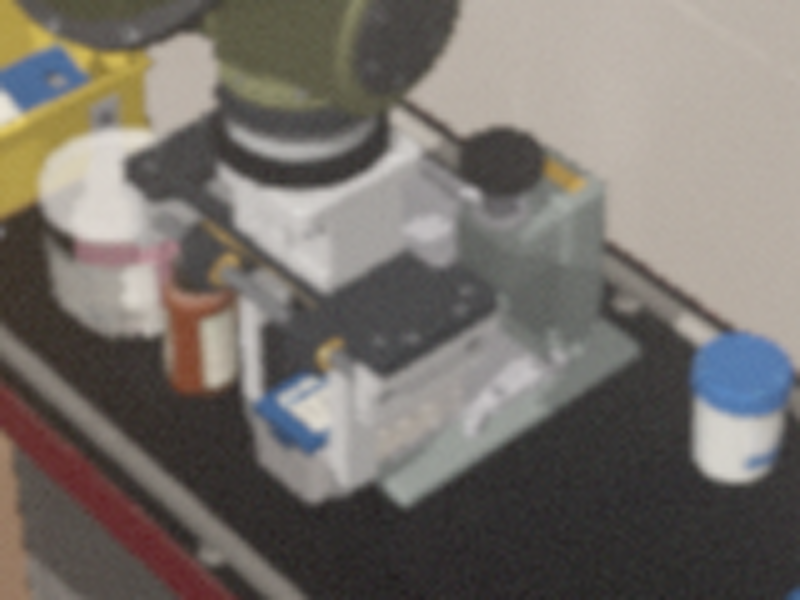

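arm_command(
  plan=[1,0,0,0,0,1,0,0,0,0,1,0,0,0,0,1,0.02,0,0,0,1,0.04,0,0,0,1,0.05,0,0,0,1,0.05,0,0,0,0,0.05,0,0,0,0,0.05,0,0,0,0,0.05,0,0,0,1,0.05,0,0,0,1,0.05,0,0,0,1,0.05,0,0,0],
)

```text
time_s: 56.6
ee_pos: [0.4449, 0.0887, 0.2189]
eef_rot: [-3.142, -0.0, -3.127]
force: [-0.8, -0.0, 1.1]
grip_width: 0.0396
```

Run:
```python
from h import *
np.set_printoptions(precision=4,suppress=True)
o=sensors.get_obs();print(o['time_s'],o['ee_pos'],o['eef_rot'],o['force'],o['grip_width'])
show("wrist","w22.png",(190,385,200,370),3)
```

```text
56.6 [0.4449 0.0887 0.2189] [-3.1416 -0.0001 -3.1274] [-0.7914 -0.0221  1.1014] 0.039595449137611816
```

View pics/w22.png

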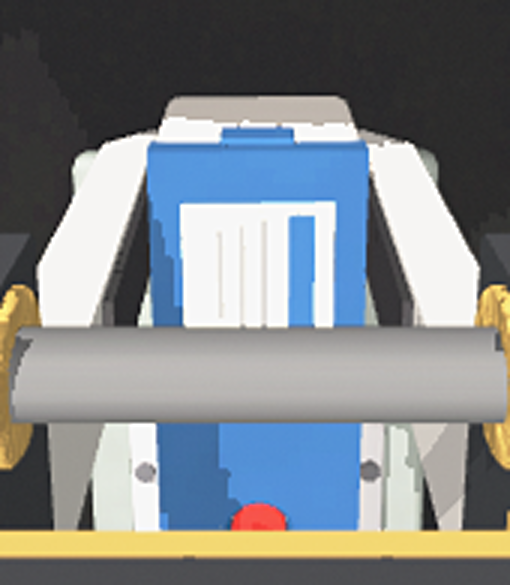

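arm_command(
  plan=[1,0.02,0,0,0,1,0.04,0,0,0,1,0.06,0,0,0,1,0.077,0,0,0,1,0.077,0,0,0,1,0.077,0,0,0],
)

```text
time_s: 57.25
ee_pos: [0.4759, 0.0886, 0.2189]
eef_rot: [3.142, 0.001, -3.127]
force: [1.0, -0.4, 1.3]
grip_width: 0.0396
```

Run:
```python
from h import *
np.set_printoptions(precision=4,suppress=True)
o=sensors.get_obs();print(o['time_s'],o['ee_pos'],o['eef_rot'],o['force'],o['grip_width'])
im=vision.camera("wrist");cv2.imwrite("pics/w23z.png",cv2.resize(im[200:385,210:360],(480,592),interpolation=cv2.INTER_CUBIC))
```

```text
57.25 [0.4759 0.0886 0.2189] [ 3.1416  0.0005 -3.1275] [ 1.0063 -0.3847  1.3302] 0.03963975105769617
```

View pics/w23z.png

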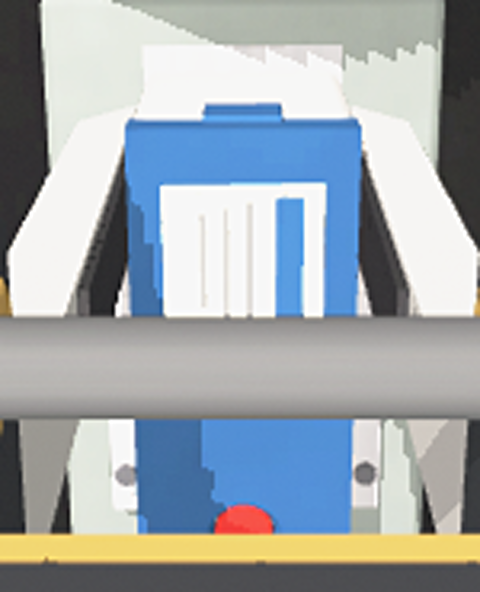

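arm_command(
  plan=[1,-0.002,0,0,0,-0.15,-0.002,0,0,0,-0.15,-0.002,0,0,0,-0.15,-0.002,0,0,0,-0.15,-0.002,0,0.1,0,-0.15,-0.002,0,0.2,0,-0.15,-0.002,0,0.3,0,1,-0.002,0,0.36,0,1,0.08,0,0.36,0,1,0.162,0,0.36,0,1,0.162,0,0.36,0,1,0.162,0,0.32,0,1,0.162,0,0.305,0,1,0.162,0,0.295,0,1,0.162,0,0.285,0,1,0.162,0,0.275,0,1,0.162,0,0.267,0,1,0.162,0,0.267,0,1,0.162,0,0.267,0],
)

```text
time_s: 59.2
ee_pos: [0.5403, 0.0888, 0.3275]
eef_rot: [3.141, 0.001, -3.127]
force: [-8.1, 1.0, 17.6]
grip_width: 0.0004
```

Fully down, as before. Regrasp and pull out.

arm_command(
  plan=[1,0,0,0.05,0,1,0,0,0.1,0,-0.15,0,0,0.1,0,-0.15,-0.1,0,0.1,0,-0.15,-0.163,0,0.1,0,-0.15,-0.163,0,0.1,0,-0.15,-0.163,0,0.05,0,-0.15,-0.163,0,-0.05,0,-0.15,-0.163,0,-0.15,0,-0.15,-0.163,0,-0.265,0,-0.15,-0.163,0,-0.265,0,1,-0.163,0,-0.265,0,1,-0.163,0,-0.265,0,1,-0.163,0,-0.265,0,1,-0.163,0,-0.265,0,1,-0.163,0,-0.263,0,1,-0.22,0,-0.263,0,1,-0.28,0,-0.263,0,1,-0.34,0,-0.263,0,1,-0.34,0,-0.263,0],
)

```text
time_s: 61.2
ee_pos: [0.403, 0.0887, 0.221]
eef_rot: [3.142, -0.0, -3.127]
force: [0.4, 0.3, 1.1]
grip_width: 0.0399
```

arm_command(
  plan=[1,0,0,0.1,0,1,0,0,0.2,0,1,0,0,0.3,0,1,0,0,0.37,0,1,0,0,0.37,0],
)

```text
time_s: 61.7
ee_pos: [0.4054, 0.0887, 0.3724]
eef_rot: [3.141, 0.007, -3.127]
force: [0.1, 0.2, -1.5]
grip_width: 0.0397
```

Run:
```python
from h import *
o=sensors.get_obs();print(o['time_s'],o['ee_pos'],o['eef_rot'],o['force'],o['grip_width'])
im=vision.camera("wrist");cv2.imwrite("pics/w24z.png",cv2.resize(im[220:385,210:360],(450,495),interpolation=cv2.INTER_CUBIC))
show("top","t24.png",(190,280,130,220),6)
```

```text
61.7 [0.40539891 0.08869922 0.37240096] [ 3.14083554  0.00687986 -3.1274391 ] [ 0.08167468  0.18961466 -1.48330282] 0.03974687719500543
```

View pics/w24z.png

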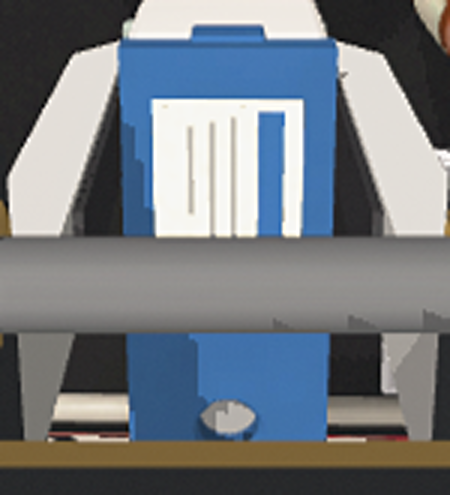

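View pics/t24.png

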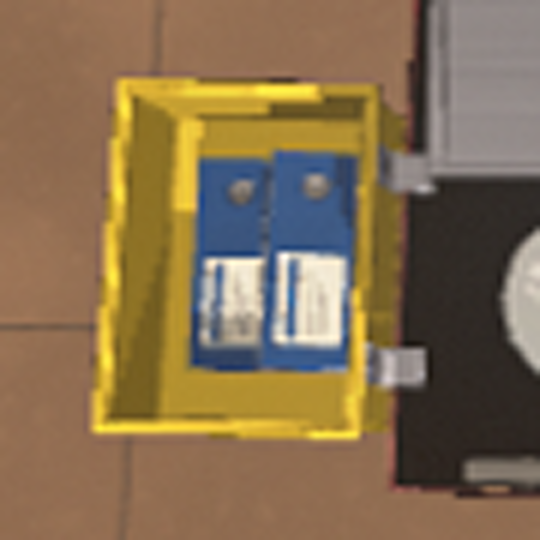

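arm_command(
  plan=[1,0.02,0.3,0,0,1,0.046,0.853,0,0,1,0.046,0.853,0,0,1,0.046,0.853,0,0,1,0.046,0.853,0,0,1,0.046,0.853,0,0,1,0.046,0.853,0,0,1,0.046,0.853,0,0,1,0.046,0.853,-0.1,0,1,0.046,0.853,-0.2,0,1,0.046,0.853,-0.27,0,1,0.046,0.853,-0.27,0,1,0.046,0.853,-0.27,0,0.02,0.046,0.853,-0.27,0,0.02,0.046,0.853,-0.27,0,0.02,0.046,0.853,-0.27,0,0.02,0.046,0.853,-0.2,0,0.02,0.046,0.853,-0.1,0,0.02,0.046,0.853,0,0,0.02,0.046,0.853,0,0],
)

```text
time_s: 63.8
ee_pos: [0.4231, 0.43, 0.3749]
eef_rot: [3.135, 0.007, -3.127]
force: [-0.2, -1.4, 0.4]
grip_width: 0.046
```

arm_command(
  plan=[-0.3,0,-0.5,0,0,-0.3,0,-1,0,-0.08,-0.3,0,-1,0,-0.08,-0.3,0,-1,0,-0.08,-0.3,0,-1,0,-0.08,-0.3,0,-1,0,-0.08,-0.3,0,-1,0,-0.08,-0.3,0,-1,0,-0.08,-0.3,0,-1,0,-0.08,-0.3,0,-1,0,-0.08],
)

```text
time_s: 64.8
ee_pos: [0.4229, 0.0291, 0.3686]
eef_rot: [3.141, 0.001, 2.986]
force: [0.3, 0.5, 0.2]
grip_width: 0.0614
```

Run:
```python
from h import *
o=sensors.get_obs();print(o['time_s'],o['ee_pos'],o['eef_rot'],o['force'],o['grip_width'])
show("top","t25.png",(150,290,130,440),2.5)
for d in cases("top"): print(d)
show("scene","s25.png",(130,250,120,240),5)
```

```text
64.8 [0.42285634 0.0291293  0.36858688] [3.14135558e+00 5.47744397e-04 2.98556964e+00] [0.34474217 0.53314093 0.20915963] 0.06138974860817592
{'c': array([ 0.59251044, -0.02810007]), 'yaw': np.float32(0.005861889), 'size': [43.595760345458984, 44.562904357910156], 'disc': None}
{'c': array([ 0.55801349, -0.15199722]), 'yaw': np.float32(-0.14379527), 'size': [40.62582778930664, 97.83638763427734], 'disc': array([ 0.59150088, -0.15596145])}
{'c': array([0.45555981, 0.43396201]), 'yaw': np.float32(0.018598313), 'size': [38.20338439941406, 94.08991241455078], 'disc': None}
{'c': array([0.4540498 , 0.38070404]), 'yaw': np.float32(0.00134218), 'size': [36.21830368041992, 94.1245346069336], 'disc': None}
```

View pics/t25.png

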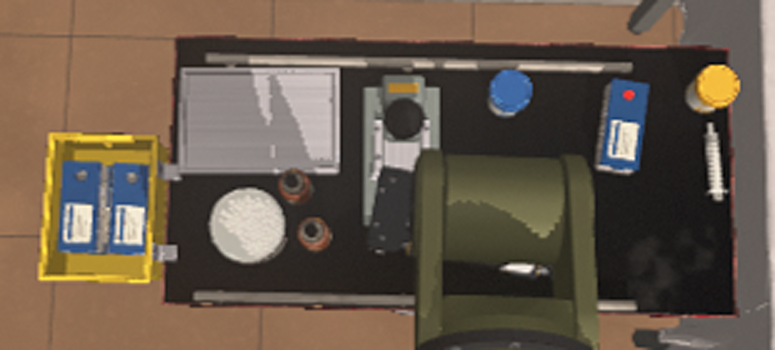

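View pics/s25.png

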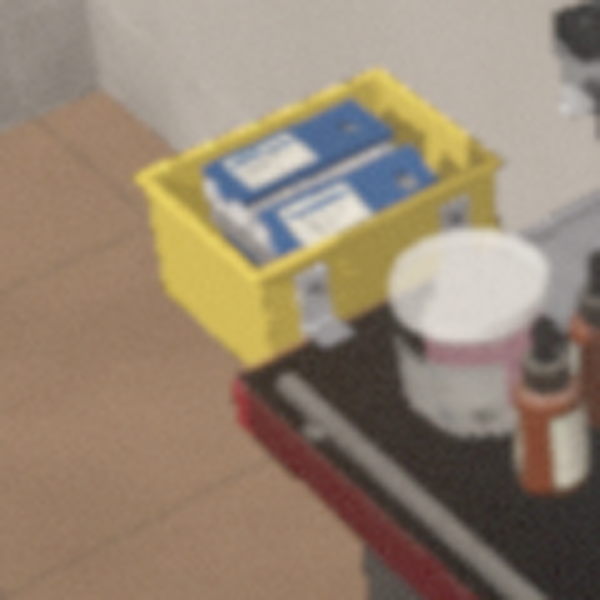

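arm_command(
  plan=[-0.3,0.1,-0.2,0,0.006,-0.3,0.2635,-0.442,-0.11,0.006,-0.3,0.2635,-0.442,-0.11,0.006,-0.3,0.2635,-0.442,-0.11,0.006,-0.3,0.2635,-0.442,-0.11,0.006,-0.3,0.2635,-0.442,-0.11,0.006,-0.3,0.2635,-0.442,-0.11,0.006,-0.3,0.2635,-0.442,-0.11,0.006,-0.3,0.2635,-0.442,-0.11,0.006,-0.3,0.2635,-0.442,-0.11,0.006],
)

```text
time_s: 65.95
ee_pos: [0.5282, -0.1462, 0.325]
eef_rot: [-3.141, 0.001, 3.002]
force: [-0.0, -0.3, 0.2]
grip_width: 0.061
```

Run:
```python
from h import *
tq(10)
p=P("wrist")
for d in cases("wrist",minpx=600): print(d)
show("wrist","w26.png")
```

```text
66.4 [ 0.528 -0.147  0.324] 3.0006498708770626 0.06104670866914536
tau2 [-54.739 -54.827 -54.876 -54.895 -54.895 -54.883 -54.864 -54.845 -54.827
 -54.807]
tau5 [0.071 0.071 0.071 0.071 0.071 0.071 0.071 0.071 0.071 0.071]
last8 [-54.862 -32.6    -0.026   0.071  -0.265  -0.28    0.074  -0.005  -0.005
   0.014]
all [-54.846 -32.593  -0.025   0.071  -0.214  -0.289   0.087  -0.007  -0.004
   0.008]
{'c': array([ 0.558, -0.152]), 'yaw': np.float32(-0.14163764), 'size': [40.42543029785156, 98.98382568359375], 'disc': array([ 0.591, -0.157])}
{'c': array([ 0.586, -0.018]), 'yaw': np.float32(1.4311773), 'size': [30.101961135864258, 53.577232360839844], 'disc': None}
```

View pics/w26.png

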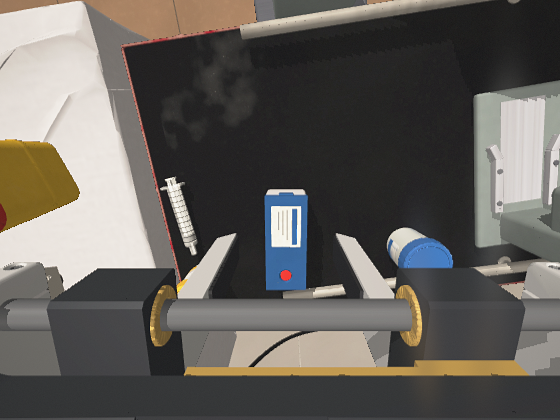

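arm_command(
  plan=[-0.3,0,0,-0.1,0,-0.3,0,0,-0.2,0,-0.3,0,0,-0.294,0,-0.3,0,0,-0.294,0,-0.3,0,0,-0.294,0,1,0,0,-0.294,0,1,0,0,-0.294,0,1,0,0,-0.294,0,1,0,0,-0.294,0,1,0,0,-0.294,0,1,0,0,-0.2,0,1,0,0,-0.1,0,1,0,0,0,0,1,0.08,0,0,0,1,-0.04,0,0,0,1,0.08,0,0,0,1,0,0,0,0,1,0,0,0,0,1,0,0,0,0,1,0,0,0,0],
  newtons=25,
)

```text
time_s: 68.55
ee_pos: [0.5286, -0.1469, 0.3255]
eef_rot: [-3.141, 0.002, 3.001]
force: [-0.9, 0.3, -2.4]
grip_width: 0.0398
```

Run:
```python
from h import *
tq(16)
```

```text
69.3 [ 0.528 -0.147  0.324] 3.000796024622395 0.04008317735769409
tau2 [-54.982 -55.283 -55.47  -55.579 -55.635 -55.659 -55.662 -55.654 -55.641
 -55.625 -55.612 -55.599 -55.587 -55.578 -55.573 -55.567]
tau5 [0.027 0.023 0.02  0.02  0.02  0.02  0.02  0.02  0.021 0.021 0.021 0.021
 0.021 0.021 0.021 0.021]
last8 [-55.598 -33.209  -0.022   0.021   0.176   0.266  -1.576   0.005   0.061
   0.007]
all [-55.544 -33.191  -0.022   0.021   0.052   0.194  -1.535   0.009   0.061
   0.005]
```

arm_command(
  plan=[1,0,0,0.1,0,1,0,0,0.2,0,1,0,0,0.2,0,1,0.005,0.3,0.2,0.03,1,0.011,0.6,0.2,0.05,1,0.011,0.986,0.2,0.077,1,0.011,0.986,0.2,0.077,1,0.011,0.986,0.2,0.077,1,0.011,0.986,0.2,0.077,1,0.011,0.986,0.2,0.077,1,0.011,0.986,0.2,0.077,1,0.011,0.986,0.2,0.077,1,0.011,0.986,0.2,0.077,1,0.011,0.986,0.1,0.077,1,0.011,0.986,0,0.077,1,0.011,0.986,-0.1,0.077,1,0.011,0.986,-0.1,0.077],
)

```text
time_s: 71.05
ee_pos: [0.532, 0.2457, 0.2795]
eef_rot: [-3.138, -0.008, -3.123]
force: [0.9, 0.4, -2.1]
grip_width: 0.0398
```

Run:
```python
from h import *
o=sensors.get_obs();print(o['time_s'],o['ee_pos'],o['eef_rot'],o['force'],o['grip_width'])
show("wrist","w27.png");show("scene","s27.png",(130,250,170,290),5)
```

```text
71.05 [0.53204747 0.24571021 0.27949069] [-3.13838358 -0.00828742 -3.12281369] [ 0.86861168  0.36442697 -2.05774249] 0.03984595997276488
```

View pics/w27.png

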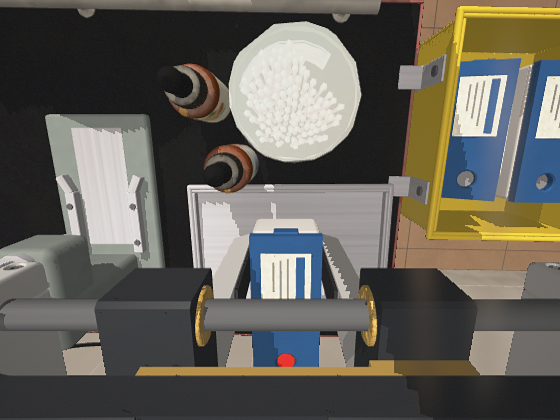

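View pics/s27.png

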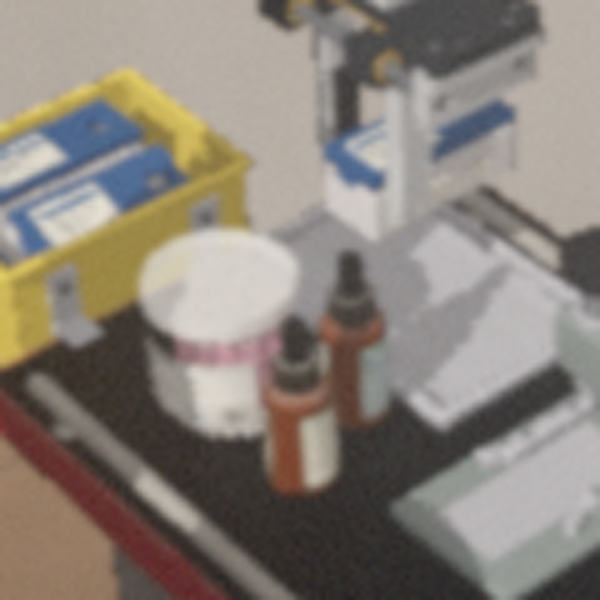

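Run:
```python
from h import *
np.set_printoptions(precision=4,suppress=True)
p=P("wrist")
print(unproj("wrist",(165,218),.102,p),unproj("wrist",(173,228),.06,p))
for u,v in((189,187),(394,184)): print(unproj("wrist",(v,u),.012,p))
```

```text
[0.4792 0.2076 0.102 ] [0.4887 0.2048 0.06  ]
[0.5075 0.161  0.012 ]
[0.5012 0.3398 0.012 ]
```

arm_command(
  plan=[1,0.005,0,-0.06,0,1,0.005,0,-0.12,0,1,0.005,0,-0.17,0,1,0.005,0,-0.18,0,1,0.005,0,-0.184,0,1,0.005,0,-0.186,0,1,0.005,0,-0.186,0],
)

```text
time_s: 71.85
ee_pos: [0.5352, 0.2475, 0.2123]
eef_rot: [3.141, 0.003, -3.121]
force: [-3.5, -1.5, 7.8]
grip_width: 0.04
```

arm_command(
  plan=[-0.15,0,0,0,0,-0.15,0,0,0,0,-0.15,0,0,0,0,-0.15,0,0,0,0,-0.15,0,0,0.1,0,-0.15,0,0,0.2,0,-0.15,0,0,0.3,0,-0.15,0,0,0.42,0,-0.15,-0.2,0,0.42,0,-0.15,-0.4,-0.5,0.42,0,-0.15,-0.4,-0.95,0.42,0,-0.15,-0.4,-0.95,0.42,0,-0.15,-0.4,-0.95,0.42,0,-0.15,-0.4,-0.95,0.42,0,-0.15,-0.4,-0.95,0.42,0,-0.15,-0.4,-0.95,0.42,0,-0.15,-0.4,-0.95,0.42,0,-0.15,-0.4,-0.95,0.42,0],
)

```text
time_s: 73.65
ee_pos: [0.3734, -0.1365, 0.3783]
eef_rot: [-3.141, 0.0, -3.127]
force: [-0.5, -0.4, -0.2]
grip_width: 0.0537
```

Run:
```python
from h import *
o=sensors.get_obs();print(o['time_s'],o['ee_pos'],o['force'],o['grip_width'])
show("top","t28.png",(150,290,130,440),2.5);show("scene","s28.png",(130,250,120,290),4.5)
for d in cases("top"): print(d)
for n in("cotton_buds","dropper_a","return_tray","waste_bin"):
    z=-.03 if n=="waste_bin" else 0
    for c in("top","scene"):
        vision.camera(c)
        for d in vision.pinpoint(n,c):
            if d['confidence']>.3: print(n,c,round(d['confidence'],2),unproj(c,d['at'],z)[:2])
```

```text
73.65 [ 0.37340175 -0.13649611  0.37827199] [-0.49534554 -0.42754056 -0.18218272] 0.053738503623349025
{'c': array([ 0.59248883, -0.0281002 ]), 'yaw': np.float32(0.005861889), 'size': [43.595760345458984, 44.6060791015625], 'disc': None}
{'c': array([0.45556967, 0.43399927]), 'yaw': np.float32(0.016452268), 'size': [38.1103515625, 94.13764190673828], 'disc': None}
{'c': array([0.45410501, 0.38070413]), 'yaw': np.float32(0.0013425052), 'size': [36.21830368041992, 94.23494720458984], 'disc': None}
cotton_buds top 0.58 [0.43509518 0.24833523]
cotton_buds scene 0.69 [0.43710851 0.24402284]
cotton_buds scene 0.51 [0.46194464 0.41402229]
dropper_a top 0.63 [0.48621753 0.2084471 ]
dropper_a top 0.61 [0.43949375 0.18610712]
dropper_a scene 0.89 [0.43541564 0.17857262]
dropper_a scene 0.67 [0.47985029 0.20829178]
return_tray top 0.7 [0.56389057 0.2465352 ]
return_tray scene 0.57 [0.56567245 0.25457062]
waste_bin top 0.65 [0.45133203 0.41165193]
waste_bin top 0.54 [0.54087631 0.08783659]
waste_bin scene 0.94 [0.4601945 0.4173608]
```

View pics/t28.png

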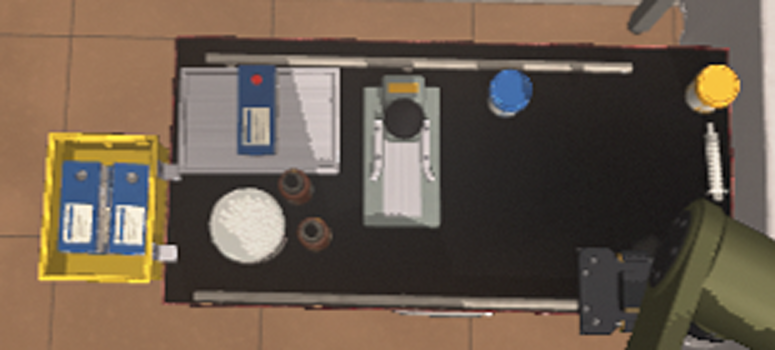

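View pics/s28.png

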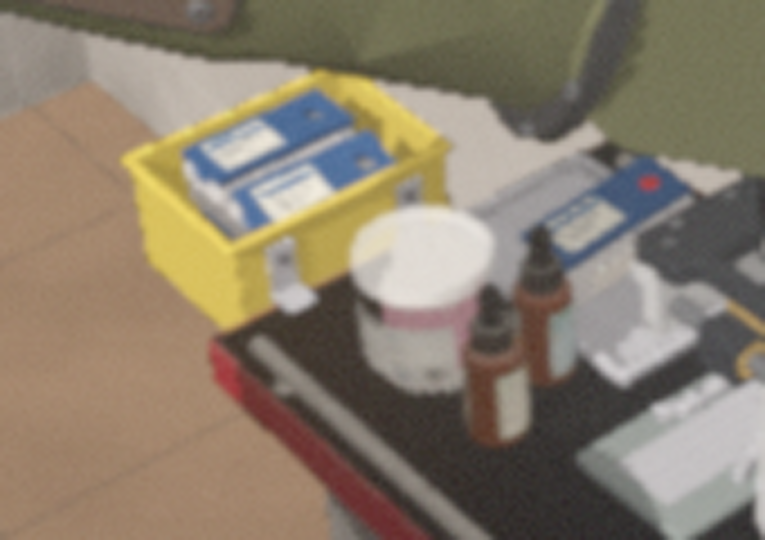

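Run:
```python
from h import *
np.set_printoptions(precision=4,suppress=True)
for c in("top","scene"):
  print(c)
  for d in cases(c,None,None,.041,minpx=30): print(d)
show("top","t29.png",(165,230,190,280),8)
show("scene","s29.png",(150,230,220,320),7)
t=P("top");print([unproj("top",(150+y/2.5-.4,130+x/2.5-.4),.041,t)[:2] for x,y in((239,66),(276,66),(276,153),(238,153),(257,79))])
```

```text
top
{'c': array([ 0.5918, -0.0277]), 'yaw': np.float32(0.005861998), 'size': [43.47754669189453, 44.485111236572266], 'disc': None}
{'c': array([0.5431, 0.2471]), 'yaw': np.float32(0.021755682), 'size': [32.36222457885742, 52.07257080078125], 'disc': None}
{'c': array([0.4553, 0.4331]), 'yaw': np.float32(0.018599017), 'size': [38.09978485107422, 93.83479309082031], 'disc': None}
{'c': array([0.4538, 0.38  ]), 'yaw': np.float32(0.0013423508), 'size': [36.12007522583008, 93.97940826416016], 'disc': None}
scene
[array([0.6131, 0.2689]), array([0.614 , 0.2285]), array([0.5181, 0.2249]), array([0.5172, 0.2658]), array([0.5991, 0.2487])]
```

View pics/t29.png

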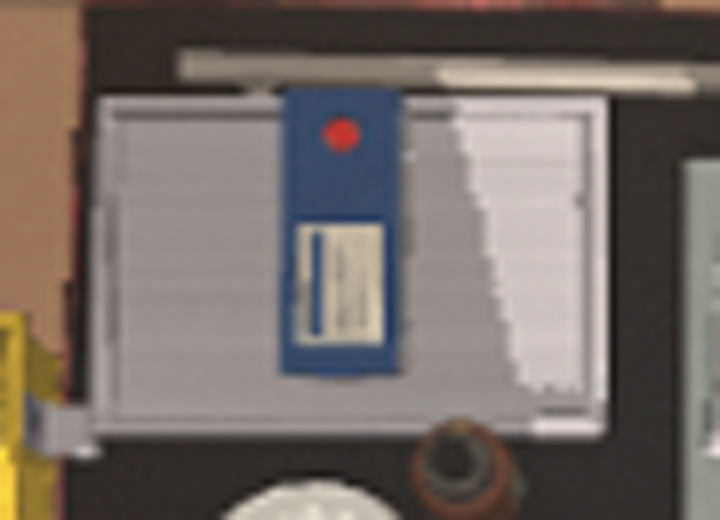

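View pics/s29.png

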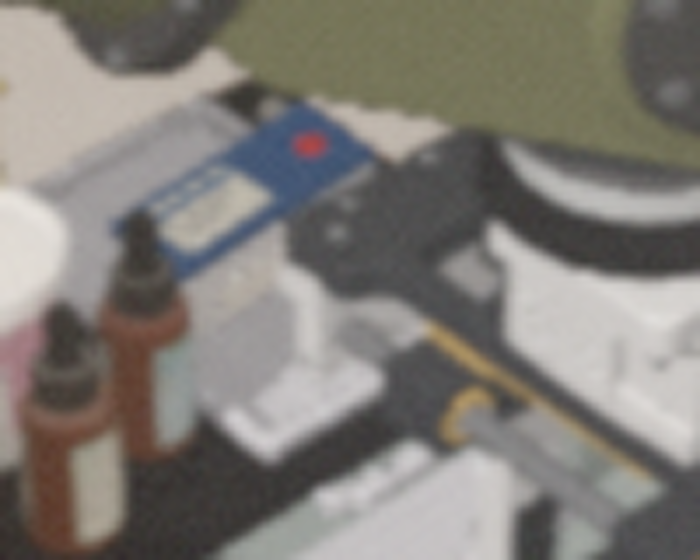

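Run:
```python
from h import *
np.set_printoptions(precision=4,suppress=True)
t=P("top")
f=lambda x,y,z:unproj("top",(165+y/8-.4,190+x/8-.4),z,t)[:2]
print("rim",f(98,97,.012),f(608,96,.012),f(90,436,.012),f(606,436,.012))
print("inner back",f(200,117,.012),"inner front",f(200,415,.012))
print("case",f(283,88,.041),f(401,88,.041),f(400,374,.041),f(282,374,.041),f(342,135,.040))
```

```text
rim [0.6165 0.3384] [0.6207 0.1601] [0.497 0.335] [0.5009 0.1574]
inner back [0.6101 0.3024] inner front [0.5051 0.2974]
case [0.6142 0.2695] [0.6151 0.2293] [0.5166 0.2259] [0.5157 0.2656] [0.5985 0.2489]
```

Run:
```python
from h import *
print(sensors.get_obs()['time_s'],sensors.get_obs()['force']); print(job.hand_in())
```

```text
74.8 [ 0.17208178 -0.56823539  0.53611914]
the job is handed in; nothing more can be done
None
```

I sorted all four cases and handed the job in at 74.8 s. No tape showed in the pictures. No verdict was reported.

- **Shake and weigh:** three cases weighed about 0.7 N, which fits an empty case. The fourth weighed about 1.35 N, so it still holds a vial. I called it on weight; I felt no knock when shaking.
- **Empty cases:** I slid each one into the press and pushed the knob down until it stopped at 17–25 N, about 13.5 mm of travel. The pictures show dark holes in place of the red discs. All three are in the yellow bin, the third resting on the other two with its lid at about rim height.
- **Case with the vial:** it lies in the steel tray, lid up, with its red disc still in place. Its lid measured about 96–99 mm long in the top view, so it looks flat. Its disc end is at or close to the tray's back wall, and my tray and case measurements are only good to about 2 mm.
- **Other things on the trolley:** by the camera estimates the cotton buds and dropper bottles moved less than 1 cm, which is within the networks' scatter.

**Press jam:** the third empty case was stopped in the press twice with about 15 N, and I did not find out why. It slid back 11–13 mm in the grip with its disc untouched. I set it down on the bed, gripped it again, and it then slid in without resistance.

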